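# Weigh out a batch of paint brushes

## Robot

A 6-joint arm with a two-finger parallel gripper is mounted at the origin on the work surface. World frame = base frame: x ahead of the robot, y to its left, z up, the work surface at z = 0. Lengths are in m, angles in rad, forces in N, time in s.
With the tool pointing down it reaches from about 0.35 to 0.85 m from the base axis. Payload 8.1 kg.
Tool frame: the origin (TCP) lies between the finger pads; the fingertips stand 25 mm ahead of it and the grasp point (between the pads) lies 6 mm ahead of it; z points along the fingers, y is the line along which they close (so a half turn about z gives the same grasp; the last joint's range is limited). The gripper opens to 93 mm and grips with 3 to 60 N. Pads are 15 mm wide; open, the fingers measure 128 mm over their backs; the gripper's body (75 mm by 188 mm) begins 65 mm behind the grasp point.
Start: joints at [1.151, 0.13, 1.488, -0, 1.523, -0.085], TCP at [0.197, 0.567, 0.244] pointing down, gripper open.
Joint ranges: [-2.96, 2.96], [-0.89, 2.26], [0.02, 2.5], [-1.34, 4.48], [0, 2.73], [-2.66, 2.66]. Speed limits (rad/s): [2.39, 2.39, 2.79, 3.14, 3.14, 3.14].

## Interface

Orientations are given as a rotation vector (axis times angle).
In Python, from plant import robot gives the robot as it stands.
- The arm moves only by the tool arm_command, never from a script. Its argument "increments" is text: rows parted by semicolons, each of 5 numbers parted by spaces: the closure, from 0 (fully open) to 1 (shut), then the shift along the tool's x, y, z in mm, then the turn about the tool's z in rad. A call has 1 to 5 rows; each row is the pose to reach, as a shift and turn from the pose commanded when the call began, along the tool's axes at that moment; what a row does not reach only later rows make up. A row lasts 1/10 s, in which the tool goes at most 50 mm and 8.59 degrees, less where a joint would pass 70% of its speed; a pose out of reach is approached as far as the arm can. A call with a gripper value outside its range is refused whole. The fingers move at their own pace and stop on an object; "grip_force" is the grip in N (left out, the last holds). Time passes only in rows, so rows that repeat a pose let the fingers close. It gives the time, the measured TCP pose, the force, the opening and the grip force at its end, in the units of the state.
- robot.read_state(): the state, without advancing time (a new reading comes with each control period).
- robot.read_camera(name): name is "scene" or "top"; returns the picture (400x640x3 uint8, blue, green, red); there is no depth.
- robot.camera_model(name): a dict with "fx", "fy", "cx", "cy" (pixels), "eye" and "rotation" of the camera in the world. Camera axes: x right, y down, z forward; pixel columns grow to the right and rows downward; lengths in m; the calibration is good to about 2 mm. A picture is of the moment at which its call begins. camera_model takes no time and is no camera call.
- robot.close_job(): hands the job in; it is judged then, once.
The state is a dict: "t": time; "q": joint angles; "dq": joint speeds; "joint_torque": joint torques, N m; "tool_pos": TCP position; "orientation": TCP orientation; "force": force on the tool from outside, world axes, zero at the start; "wrist_torque": the same for the moment, N m; "opening": finger opening in m; "gripper_force": force on a finger pad.
Only numpy, scipy, OpenCV 4.12 (cv2) and the standard library are available. Lean on these libraries where they do the work, as an engineer would, in place of code of your own. Each camera call takes 0.05 s, during which the arm holds its last target. There are 200 camera calls.

## Task

Take the brass check weight off the spring scale and stand it upright on the cork mat. Then lift finished brushes off their hooks and stand each, bristles down, in its own empty slot of the caddy on the scale until the pointer comes to rest in the green band (six brushes' weight in all), leaving the spare brushes hanging. Only then press the green key to log the batch; leave the other things on the bench where they are, and see that the check weight is still standing on its mat at the end.

Things in the scene. Friction and masses are not known exactly. Their poses are not given: they have to be found in the camera images.
- brush0: Flat paint brush, 112 mm tall, 80 g, hanging upright on a rack hook. Origin: centre of the flat bristle end; z runs to the handle end. Head 52 mm wide (y), 18 mm thick (x) up to z = 56 mm; wooden handle above it 36 mm wide, 14 mm thick. A slot through the handle along x, 18 mm wide, z = 74 to 100 mm, takes the hook, on which its upper edge rests. Grip the 36 mm width from above at z = 98 mm.
- brush1: Another brush exactly like brush0, hanging on another hook at the start.
- brush2: Another brush exactly like brush0, hanging on another hook at the start.
- brush3: Another brush exactly like brush0, hanging on another hook at the start.
- brush4: Another brush exactly like brush0, hanging on another hook at the start.
- packed0: A brush exactly like brush0, already standing bristles down in the caddy slot at x = -60 mm at the start. May be absent.
- packed1: A brush exactly like brush0, already standing bristles down in the caddy slot at x = 0 mm at the start. May be absent.
- packed2: A brush exactly like brush0, already standing bristles down in the caddy slot at x = 60 mm at the start. May be absent.
- caddy (a point): Floor centre of the middle slot of the black caddy (219 x 70 x 48 mm) fixed on the scale pan; moves down with the pan; axes like the scale's. Seven slots lie in a row along x, at -90, -60, -30, 0, 30, 60 and 90 mm from this point. Each is 21 mm (x; 25 at the mouth) by 60 mm (y), 43 mm deep, and takes one brush bristles down, its width along y.
- scale: Spring scale: grey housing 236 x 190 x 28 mm, origin at the centre of its underside. Pan above it 232 mm (x) by 176 mm (y), its top 85 mm above the bench when empty. The caddy fills its -y side (centred y = -52 mm); the +y side (centred y = +35 mm, 100 mm wide, 5 mm rim) is a flat shelf. A white plate at +x bears a green band; the pan's red pointer moves down across it.
- pan (a joint): How far the pan has sunk, in m: 0 empty, growing downwards, stopped at 0.040 (where the check weight holds it at the start); stiffness 157 N/m, so each brush sinks it by about 5 mm. The green band is 30 mm (the weight of six brushes), plus or minus 2.2 mm.
- weight: Brass check weight, 620 g, 68 mm tall: round base 52 mm diameter and 30 mm high, thin neck, round knob 28 mm diameter from z = 46 to 68 mm. Origin: centre of its underside, z up. It starts standing on the pan's flat shelf; grip the knob from above.
- mat: Fixed round cork mat on the bench, 120 mm diameter, 4 mm thick; origin at the centre of its underside.
- key (a joint): Travel of the green push key in m: 0 up, 0.006 fully down (about 4 N); springs back.
- key_top (a point): Centre of the green key's top face (40 mm diameter), pressed straight down.
- rack: Fixed rack, origin at bench level under its middle. Five hooks 80 mm apart along its y: 8 mm rods at 141 mm height pointing to its -x (to the robot), out to x = -50 mm, the tip then turned up, its axis 8 mm above the rod's. To free a brush raise it 13 mm (9 to 17), then draw it 45 mm or more to the rack's -x. A wooden rail lies behind, x = 14 to 30 mm, top at 152 mm.
- glue_jar: Bystander: glue jar with a red cap, 64 mm diameter, 90 mm tall, origin under its centre. Leave alone.
- bottle: Bystander: yellow bottle, 70 mm diameter, 170 mm tall, origin under its centre. Leave alone.
- block: Bystander: wooden block 90 x 50 x 35 mm, origin under its centre. Leave alone.
Mind the look-alikes: they are no part of the job. Of the things like the weight, leave any that is orange or turquoise; of the rest the smaller one is meant.

How it is judged:
By the outcome, as a careful person would: the job done as asked, in the order asked, and still so for the second after the job is handed in, with the robot touching nothing.
Of packed0, packed1, packed2 only 1 to 2 are there at a start; the rules pass over those that are not, and their reading is None.
At some moment in a run one of weight may be knocked a few centimetres aside while the robot is not near it.
It also fails if it takes over 210 s, if anything falls off the work surface, if the arm or the gripper's body presses on something with over 40 N, if the wrist force passes 120 N, or if a joint passes its speed limit or range.

## Working session

There is one attempt and no reset: what is moved stays moved. The work goes in short steps, Python scripts to look and compute and a tool call to move; the robot and the scene stay as the last step left them, time stands still between calls to the robot, and variables do not carry over. Pictures are saved under pics/ and viewed, at most 14 in all, crops included, and the job is handed in when it is done.

Besides the shell and the picture viewer there is one more tool, called after "Emit:" by a JSON object that holds its "op" and its "data". arm_command: Moves the arm, as the interface text tells. Its arguments: {"type":"object","properties":{"increments":{"type":"string"},"grip_force":{"type":"number"}},"required":["increments"]}

```bash
ls; mkdir -p pics
python3 - <<'E'
from plant import robot
import cv2
s=robot.read_state();print(s)
for n in("scene","top"):
    cv2.imwrite(f"pics/{n}0.png",robot.read_camera(n)); print(n,robot.camera_model(n))
E
```

```text
pics
{'t': 0.0, 'q': array([ 1.15055756e+00,  1.31143274e-01,  1.48926035e+00, -2.51799902e-05,
        1.52300071e+00, -8.53920650e-02]), 'dq': array([ 0.00031911,  0.00072448,  0.00160908,  0.00029801, -0.00016864,
       -0.00031428]), 'joint_torque': array([ 2.56271014e-03, -5.59854412e+01, -4.91759169e+01,  7.69004412e-02,
        3.57978127e-02, -2.66049492e-04]), 'tool_pos': array([0.19694538, 0.56620786, 0.24260849]), 'orientation': array([-5.23448611e-01, -3.09724139e+00,  2.76481811e-03]), 'force': array([-0.36155352, -0.28923705,  0.17875955]), 'wrist_torque': array([-0.02816101,  0.05666686,  0.02291011]), 'gripper_force': 0.0, 'opening': 0.09297187817594699}
scene {'fx': 451.64478866839295, 'fy': 451.64478866839295, 'cx': 310.67544344998123, 'cy': 202.57213231911047, 'eye': array([1.4960214 , 0.00964877, 0.65987369]), 'rotation': array([-1.57791743, -1.64992856,  0.88903413])}
top {'fx': 402.0709744511201, 'fy': 402.0709744511201, 'cx': 316.70259918171024, 'cy': 206.204135407688, 'eye': array([ 0.48177606, -0.02650453,  1.01686193]), 'rotation': array([-2.17422905,  2.13795955, -0.16368516])}
```

View pics/scene0.png

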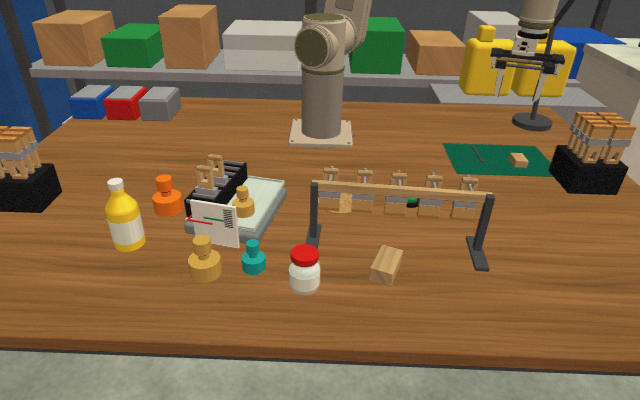

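View pics/top0.png

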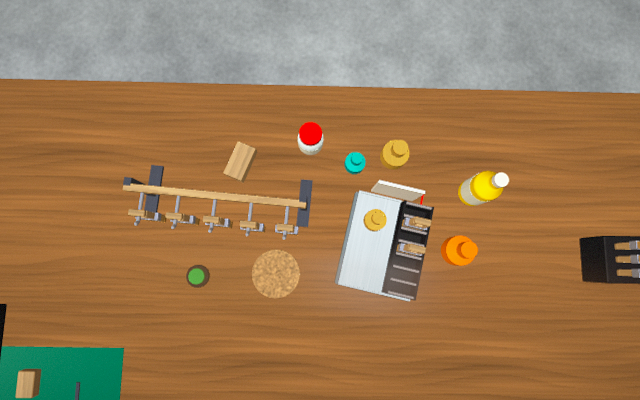

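The top view shows the rack with five brushes (rows 210-230, cols 138-286), the key at (198,276) and the mat at (276,273). It also shows the small brass weight on the shelf (375,218), with packed brushes at (416,223) and (410,249). The big brass weight and the orange and turquoise ones are decoys. Next I'll enlarge crops to measure.

```bash
cat > h.py <<'E'
import numpy as np, cv2
from plant import robot
from scipy.spatial.transform import Rotation as R
from scipy.optimize import least_squares
C={n:robot.camera_model(n) for n in("scene","top")}
def Rm(c): 
    r=np.asarray(c["rotation"]); return r if r.shape==(3,3) else R.from_rotvec(r).as_matrix()
def ray(n,u,v):
    c=C[n]; d=Rm(c)@np.array([(u-c["cx"])/c["fx"],(v-c["cy"])/c["fy"],1]); return c["eye"],d
def proj(n,p):
    c=C[n]; q=(np.atleast_2d(p)-c["eye"])@Rm(c); return np.c_[c["fx"]*q[:,0]/q[:,2]+c["cx"],c["fy"]*q[:,1]/q[:,2]+c["cy"]]
def at_z(n,u,v,z):
    e,d=ray(n,u,v); return e+d*(z-e[2])/d[2]
def tri(s,t):
    a,d=ray("scene",*s);b,f=ray("top",*t)
    k=np.linalg.lstsq(np.c_[d,-f],b-a,rcond=None)[0]; p,q=a+d*k[0],b+f*k[1]
    return (p+q)/2,np.linalg.norm(p-q)
def crop(n,im,x,y,w,h,k,out):
    c=cv2.resize(im[y:y+h,x:x+w],None,fx=k,fy=k,interpolation=cv2.INTER_CUBIC)
    for i in range(0,w,20): cv2.putText(c,str(x+i),(i*k,10),0,.35,(255,0,255),1);cv2.line(c,(i*k,12),(i*k,18),(255,0,255),1)
    for j in range(0,h,20): cv2.putText(c,str(y+j),(0,j*k+4),0,.35,(255,0,255),1);cv2.line(c,(24,j*k),(30,j*k),(255,0,255),1)
    cv2.imwrite(out,c)
E
python3 - <<'E'
from h import *
print(proj("top",[[0.197,.567,.244],[0,0,0]]),proj("scene",[[0.197,.567,.244],[0,0,0]]))
t=cv2.imread("pics/top0.png");s=cv2.imread("pics/scene0.png")
crop("top",t,115,165,200,140,4,"pics/c1.png")
crop("top",t,325,170,150,140,4,"pics/c2.png")
crop("scene",s,300,155,200,120,4,"pics/c3.png")
crop("scene",s,170,145,140,120,5,"pics/c4.png")
E
```

```text
[[-24.04091754 417.47954725]
 [295.72394707 469.73549016]] [[517.05698241  89.24142912]
 [320.09481284 133.75913324]]
```

View pics/c1.png

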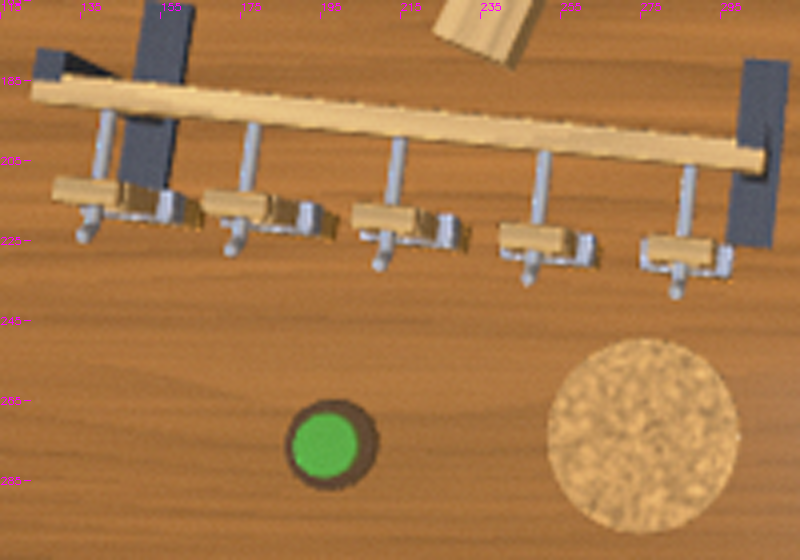

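View pics/c2.png

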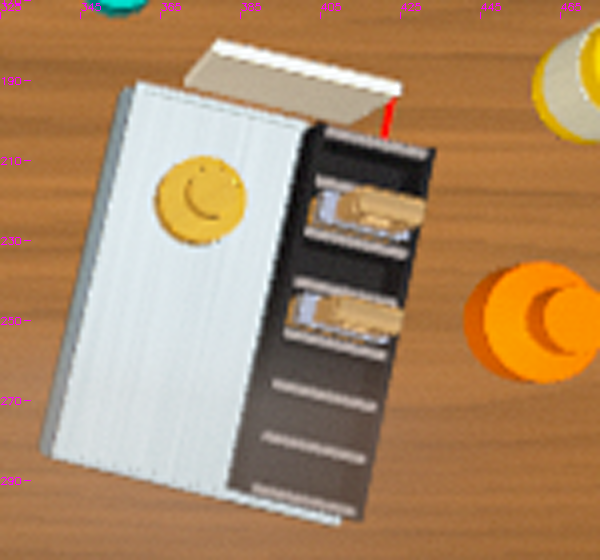

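View pics/c3.png

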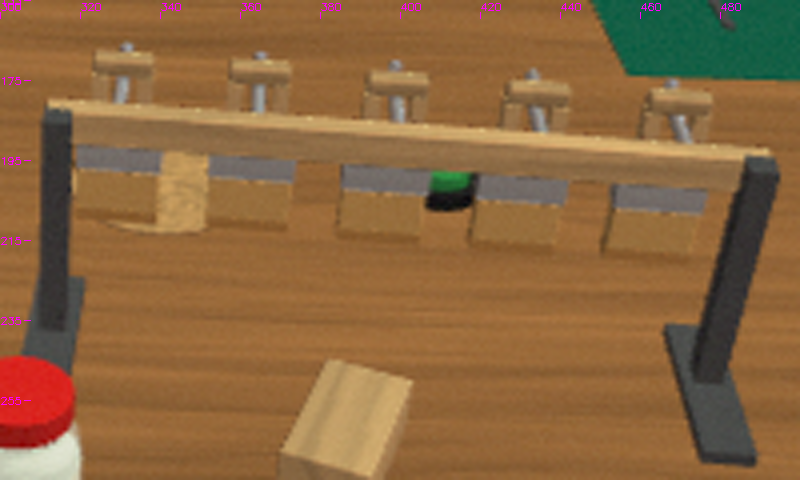

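View pics/c4.png

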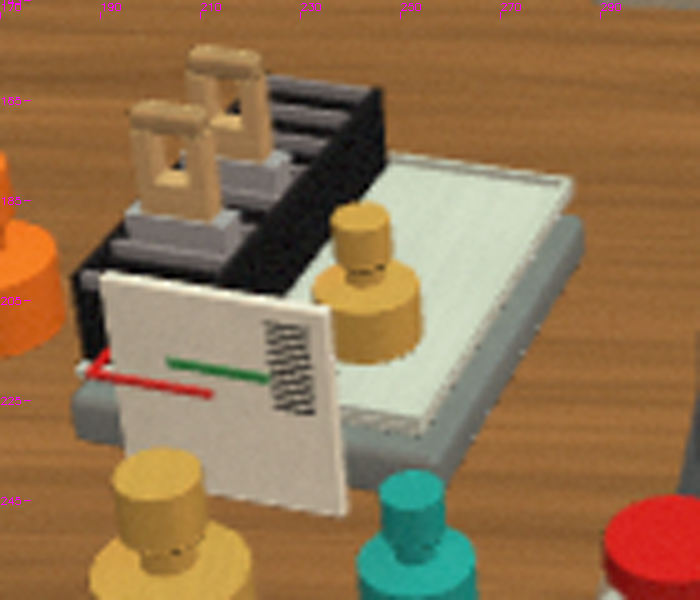

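Crops:
- **c1:** five handle tops at about (137,213), (174,217), (211.5,220), (249,224.5) and (285,227.5). The key is at (196,276.5) and the mat at (276,274).
- **c2 and c4:** packed brushes in the x=60 and x=0 slots. The weight knob is at about (378,218) in top and (242.4,187.4) in scene. The pointer sits below the green band.

Now I'll triangulate.

Run:
```python
from h import *
np.set_printoptions(precision=4,suppress=True)
c1=lambda x,y:(115+x/4,165+y/4)
c2=lambda x,y:(325+x/4,170+y/4)
c3=lambda x,y:(300+x/4,155+y/4)
c4=lambda x,y:(170+x/5,145+y/5)
T=dict(A=(88,193),B=(236,207),C=(386,220),D=(536,238),E=(681,250))
S=dict(E=(124,57),D=(261,65),C=(397,76),B=(537,86),A=(679,96))
P=[]
for k in "ABCDE":
    p=tri(c3(*S[k]),c1(*T[k])); print(k,*p,at_z("top",*c1(*T[k]),.157)); P.append(at_z("top",*c1(*T[k]),.157))
P=np.array(P); d=np.diff(P,axis=0); print(np.linalg.norm(d,axis=1)); m=(P[-1]-P[0]); print("rack yaw",np.arctan2(-m[0]*-1,-m[1]*-1), np.arctan2(m[0],-m[1]))
print("rail",at_z("top",*c1(32,90),.152),at_z("top",*c1(765,162),.152), tri(c3(770,152),c1(32,78)))
print("hooktips",[at_z("top",*c1(*q),.149) for q in((85,238),(234,250),(380,264),(528,281),(676,293))])
print("knob",tri(c4(362,212),c2(211,192)),at_z("top",*c2(201,200),.075))
print("caddyBL",tri(c4(383,90),c2(228,487)),"TR",tri(c4(78,270),c2(435,150)))
for q in((320,122),(435,150),(362,520),(228,487)): print(at_z("top",*c2(*q),.093))
print("pan",[at_z("top",*c2(*q),.045) for q in((137,83),(50,457),(340,522))])
print("panscene",tri(c4(572,180),c2(50,457)))
print("brush60",tri(c4(172,107),c2(390,210)),"brush0",tri(c4(225,53),c2(370,315)))
print("mat",at_z("top",*c1(644,436),.004),"key",at_z("top",*c1(325,446),.04))
```

```text
A [0.5797 0.3493 0.1541] 0.0018018495964748095 [0.5792 0.347  0.157 ]
B [0.5734 0.2695 0.1544] 0.0015423929244103224 [0.5731 0.2678 0.157 ]
C [0.5677 0.1892 0.155 ] 0.0023066411508980192 [0.5675 0.1875 0.157 ]
D [0.5594 0.1097 0.1549] 0.004601027741886978 [0.5592 0.107  0.157 ]
E [0.5542 0.0306 0.1548] 0.002226666216975329 [0.5541 0.0293 0.157 ]
[0.0795 0.0805 0.0809 0.0778]
rack yaw -3.062600887922895 -0.07899176566689826
rail [0.6355 0.3837 0.152 ] [ 0.6031 -0.0146  0.152 ] (array([0.6415, 0.3828, 0.1555]), np.float64(0.0004414681338604563))
hooktips [array([0.5557, 0.3502, 0.149 ]), array([0.5506, 0.2701, 0.149 ]), array([0.5444, 0.1914, 0.149 ]), array([0.5366, 0.1116, 0.149 ]), array([0.5315, 0.0319, 0.149 ])]
knob (array([ 0.5827, -0.1762,  0.1144]), np.float64(0.00029284147694471605)) [ 0.5823 -0.1769  0.075 ]
caddyBL (array([ 0.4179, -0.1909,  0.0927]), np.float64(0.004386436388142827)) TR (array([ 0.6113, -0.308 ,  0.0953]), np.float64(0.003931883241236801))
[ 0.6273 -0.2438  0.093 ]
[ 0.612  -0.3107  0.093 ]
[ 0.4006 -0.2642  0.093 ]
[ 0.4178 -0.1886  0.093 ]
pan [array([ 0.6571, -0.1426,  0.045 ]), array([ 0.4304, -0.0911,  0.045 ]), array([ 0.3951, -0.2635,  0.045 ])]
panscene (array([ 0.4305, -0.0907,  0.048 ]), np.float64(0.0003144004274762042))
brush60 (array([ 0.5695, -0.2646,  0.1603]), np.float64(0.0005828763116576307)) brush0 (array([ 0.5132, -0.2523,  0.1608]), np.float64(0.001415675991728425))
mat [0.4509 0.0591 0.004 ] key [0.4432 0.2458 0.04  ]
```

```bash
cat >> h.py <<'E'
def go(x,y,z,yaw=None,pos=None,y0=None):
    """shift (tool axes, mm) and turn from the present pose; yaw = heading of the tool y axis + pi/2 wrapped (scale/rack yaw)"""
    s=robot.read_state(); M=R.from_rotvec(s["orientation"]).as_matrix()
    p=np.array(s["tool_pos"]) 
    d=M.T@(np.array([x,y,z])-p)*1e3
    cur=np.arctan2(M[1,1],M[0,1])-np.pi/2
    t=0 if yaw is None else -((yaw-cur+np.pi/2)%np.pi-np.pi/2)
    print("pos",p.round(4),"yaw",round((cur+np.pi/2)%np.pi-np.pi/2,3),"q6",s["q"][5].round(2),"open",round(s["opening"],4),"f",s["force"].round(1),"| shift",d.round(1),"turn",round(t,3),"rows",np.ceil(max(np.linalg.norm(d)/50,abs(t)/.149)))
E
python3 - <<'E'
from h import *
go(.583,-.1765,.244,-.223+1.571); go(.583,-.1765,.244,-.223)
print(R.from_rotvec(robot.read_state()["orientation"]).as_matrix().round(3))
E
```

```text
pos [0.1969 0.5663 0.2427] yaw -0.335 q6 -0.09 open 0.093 f [0.  0.1 0.6] | shift [-6.087e+02 -5.747e+02 -4.000e-01] turn 1.459 rows 17.0
pos [0.1969 0.5663 0.2427] yaw -0.335 q6 -0.09 open 0.093 f [0.  0.1 0.6] | shift [-6.087e+02 -5.747e+02 -4.000e-01] turn -0.112 rows 17.0
[[-0.944  0.329 -0.001]
 [ 0.329  0.944 -0.002]
 [ 0.    -0.002 -1.   ]]
```

Emit:
{"op": "arm_command", "data": {"increments": "0.3 -35 -33 0 0; 0.3 -70 -66 0 0; 0.3 -105 -99 0 0; 0.3 -140 -132 0 0; 0.3 -175 -165 0 0", "grip_force": 30}}

```text
t: 0.6
tool_pos: [0.3084, 0.3515, 0.2432]
orientation: [-0.523, -3.098, 0.001]
force: [0.7, 0.3, 0.8]
opening: 0.0654
gripper_force: 0.0
```

Emit:
{"op": "arm_command", "data": {"increments": "0.3 -35 -33 0 0; 0.3 -70 -66 0 0; 0.3 -105 -99 0 0; 0.3 -140 -132 0 0; 0.3 -175 -165 0 0"}}

```text
t: 1.1
tool_pos: [0.4196, 0.1381, 0.2435]
orientation: [0.523, 3.098, 0.0]
force: [1.1, 0.2, 1.3]
opening: 0.0652
gripper_force: 0.0
```

Emit:
{"op": "arm_command", "data": {"increments": "0.3 -35 -33 0 0; 0.3 -70 -66 0 0; 0.3 -105 -99 0 0; 0.3 -140 -132 0 0; 0.3 -175 -165 0 0"}}

```text
t: 1.6
tool_pos: [0.5307, -0.0753, 0.2432]
orientation: [-0.524, -3.097, -0.0]
force: [-0.1, 0.6, 0.0]
opening: 0.0651
gripper_force: 0.0
```

Emit:
{"op": "arm_command", "data": {"increments": "0.3 -35 -33 0 0; 0.3 -70 -66 0 0; 0.3 -84 -80 0 0; 0.3 -84 -80 0 0.14; 0.3 -84 -80 0 0.28"}}

```text
t: 2.1
tool_pos: [0.5832, -0.1775, 0.2425]
orientation: [-0.961, -2.989, -0.0]
force: [0.2, 0.2, 0.2]
opening: 0.0652
gripper_force: 0.0
```

Emit:
{"op": "arm_command", "data": {"increments": "0.3 0 0 0 0.14; 0.3 0 0 0 0.28; 0.3 0 0 0 0.42; 0.3 0 0 0 0.56; 0.3 0 0 0 0.7"}}

```text
t: 2.6
tool_pos: [0.5831, -0.1764, 0.243]
orientation: [-1.926, -2.48, 0.0]
force: [0.1, 0.2, 1.1]
opening: 0.0653
gripper_force: 0.0
```

Emit:
{"op": "arm_command", "data": {"increments": "0.3 0 0 0 0.14; 0.3 0 0 0 0.28; 0.3 0 0 0 0.42; 0.3 0 0 0 0.48"}}

```text
t: 3.0
tool_pos: [0.5831, -0.1764, 0.243]
orientation: [-2.46, -1.952, 0.001]
force: [0.5, 0.3, -0.4]
opening: 0.0648
gripper_force: 0.0
```

Run:
```python
from h import *
go(.583,-.1765,.110,-.223+1.571)
a=robot.read_camera("top");b=cv2.imread("pics/top0.png")
c=robot.read_camera("scene")
crop("scene",c,170,125,160,120,4,"pics/s1.png")
```

```text
pos [ 0.5831 -0.1764  0.243 ] yaw 1.341 q6 -0.15 open 0.0648 f [ 0.5  0.3 -0.4] | shift [-2.00e-01  1.00e-01  1.33e+02] turn -0.007 rows 3.0
```

View pics/s1.png

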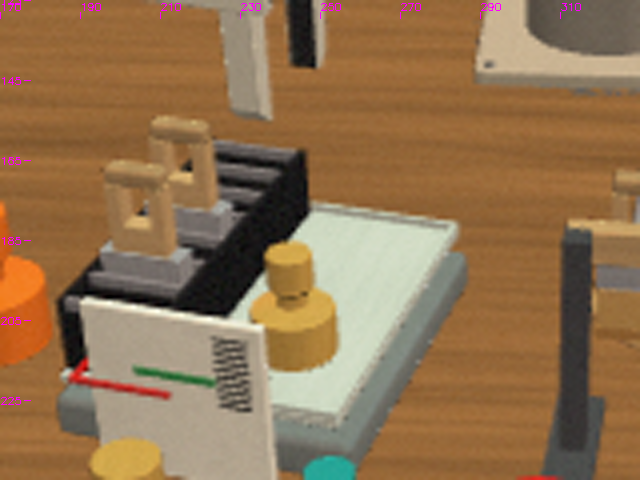

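The weight is unmoved: its knob top is at (242.5,187.5) and the gripper is above it. Descend and grip.

Emit:
{"op": "arm_command", "data": {"increments": "0.3 0 0 40 0; 0.3 0 0 80 0; 0.3 0 0 110 0; 0.3 0 0 125 0; 0.3 0 0 133 0"}}

```text
t: 3.6
tool_pos: [0.5824, -0.1761, 0.1089]
orientation: [-2.453, -1.959, 0.002]
force: [-0.4, 0.0, 0.4]
opening: 0.0649
gripper_force: 0.0
```

Emit:
{"op": "arm_command", "data": {"increments": "0.8 0 0 0 0; 0.8 0 0 0 0; 0.8 0 0 0 0; 0.8 0 0 0 0; 0.8 0 0 0 0", "grip_force": 30}}

```text
t: 4.1
tool_pos: [0.5839, -0.1767, 0.1116]
orientation: [2.455, 1.959, 0.001]
force: [-0.4, 0.4, -0.3]
opening: 0.0302
gripper_force: 0.0
```

Emit:
{"op": "arm_command", "data": {"increments": "0.85 0 0 0 0; 0.85 0 0 0 0; 0.85 0 0 0 0; 0.85 0 0 0 0"}}

```text
t: 4.5
tool_pos: [0.5842, -0.1767, 0.1115]
orientation: [2.454, 1.958, 0.002]
force: [4.4, -0.3, 5.4]
opening: 0.0273
gripper_force: 30.0
```

Emit:
{"op": "arm_command", "data": {"increments": "0.85 0 0 -10 0; 0.85 0 0 -25 0; 0.85 0 0 -45 0; 0.85 0 0 -75 0; 0.85 0 0 -105 0"}}

```text
t: 5.0
tool_pos: [0.5819, -0.1759, 0.2156]
orientation: [-2.453, -1.957, 0.003]
force: [1.2, 1.1, -5.5]
opening: 0.0273
gripper_force: 30.0
```

Run:
```python
from h import *
go(.451,.059,.200)
```

```text
pos [ 0.5819 -0.1759  0.2156] yaw 1.347 q6 -0.15 open 0.0273 f [ 1.2  1.1 -5.5] | shift [ 200.  -179.7   16.5] turn 0 rows 6.0
```

Emit:
{"op": "arm_command", "data": {"increments": "0.85 33 -30 0 0; 0.85 66 -60 0 0; 0.85 100 -90 0 0; 0.85 133 -120 0 0; 0.85 166 -150 0 0"}}

```text
t: 5.5
tool_pos: [0.4718, 0.02, 0.2153]
orientation: [-2.455, -1.958, 0.003]
force: [0.3, 1.4, -5.4]
opening: 0.0274
gripper_force: 30.0
```

Emit:
{"op": "arm_command", "data": {"increments": "0.85 17 -15 0 0; 0.85 34 -30 0 0; 0.85 34 -30 0 0.14; 0.85 34 -30 0 0.28; 0.85 34 -30 0 0.42"}}

```text
t: 6.0
tool_pos: [0.4511, 0.0588, 0.2155]
orientation: [-2.813, -1.397, 0.003]
force: [-1.3, 0.1, -5.7]
opening: 0.0268
gripper_force: 30.0
```

Emit:
{"op": "arm_command", "data": {"increments": "0.85 0 0 0 0.14; 0.85 0 0 0 0.28; 0.85 0 0 0 0.42; 0.85 0 0 0 0.56; 0.85 0 0 0 0.7"}}

```text
t: 6.5
tool_pos: [0.4512, 0.0584, 0.2154]
orientation: [-3.122, -0.346, 0.004]
force: [-0.5, 0.1, -6.6]
opening: 0.0272
gripper_force: 30.0
```

Emit:
{"op": "arm_command", "data": {"increments": "0.85 0 0 15 0.14; 0.85 0 0 30 0.28; 0.85 0 0 60 0.31; 0.85 0 0 75 0.31; 0.85 0 0 75 0.31"}}

```text
t: 7.0
tool_pos: [0.4492, 0.0584, 0.1377]
orientation: [3.138, -0.131, -0.011]
force: [-1.0, -1.2, -6.5]
opening: 0.0273
gripper_force: 30.0
```

Run:
```python
from h import *
go(.451,.059,.0725,-.08)
```

```text
pos [0.4492 0.0584 0.1377] yaw -0.083 q6 1.67 open 0.0273 f [-1.  -1.2 -6.5] | shift [ 2.2 -0.8 65.2] turn -0.003 rows 2.0
```

Emit:
{"op": "arm_command", "data": {"increments": "0.85 0 0 25 0; 0.85 0 0 45 0; 0.85 0 0 58 0; 0.85 0 0 63 0; 0.85 0 0 63 0"}}

```text
t: 7.5
tool_pos: [0.4521, 0.0585, 0.0777]
orientation: [3.139, -0.131, -0.001]
force: [0.5, -0.2, -4.9]
opening: 0.027
gripper_force: 30.0
```

Emit:
{"op": "arm_command", "data": {"increments": "0.85 0 0 2 0; 0.85 0 0 4 0; 0.85 0 0 4 0"}}

```text
t: 7.8
tool_pos: [0.4527, 0.0585, 0.0741]
orientation: [-3.139, 0.131, -0.001]
force: [0.2, 0.0, -6.1]
opening: 0.0272
gripper_force: 30.0
```

Emit:
{"op": "arm_command", "data": {"increments": "0.85 0 0 1.5 0; 0.85 0 0 3 0; 0.85 0 0 3 0"}}

```text
t: 8.1
tool_pos: [0.4528, 0.0585, 0.0715]
orientation: [3.139, -0.131, 0.001]
force: [-3.8, 0.2, 3.4]
opening: 0.0273
gripper_force: 30.0
```

Emit:
{"op": "arm_command", "data": {"increments": "0.85 0 0 0.7 0; 0.85 0 0 1.5 0; 0.85 0 0 1.5 0"}}

```text
t: 8.4
tool_pos: [0.4533, 0.0585, 0.0715]
orientation: [3.139, -0.13, 0.002]
force: [-9.9, 0.6, 17.8]
opening: 0.0278
gripper_force: 30.0
```

Emit:
{"op": "arm_command", "data": {"increments": "0.85 0 0 -1.5 0; 0.5 0 0 -1.5 0; 0.45 0 0 -1.5 0; 0.45 0 0 -1.5 0; 0.45 0 0 -1.5 0"}}

```text
t: 8.9
tool_pos: [0.4525, 0.0585, 0.0707]
orientation: [-3.139, 0.131, -0.0]
force: [-0.2, -0.3, -0.1]
opening: 0.05
gripper_force: 0.0
```

Emit:
{"op": "arm_command", "data": {"increments": "0.4 0 0 -15 0; 0.4 0 0 -45 0; 0.4 0 0 -90 0; 0.4 0 0 -135 0; 0.4 0 0 -160 0"}}

```text
t: 9.4
tool_pos: [0.4536, 0.0585, 0.2348]
orientation: [-3.139, 0.131, -0.008]
force: [1.5, 0.1, 0.4]
opening: 0.0558
gripper_force: 0.0
```

Run:
```python
from h import *
go(.554,.030,.200,-.08); go(.554,.030,.149,-.08)
a=robot.read_camera("top")
c=robot.read_camera("scene")
w=np.vstack([cv2.resize(a[165:315,235:435],None,fx=3,fy=3),]); 
v=cv2.resize(c[125:245,170:370],None,fx=4,fy=4)
cv2.imwrite("pics/top_w.png",a); cv2.imwrite("pics/s2.png",v)
crop("top",a,235,165,200,150,4,"pics/t2.png")
```

```text
pos [0.4536 0.0585 0.2348] yaw -0.083 q6 1.67 open 0.0558 f [1.5 0.1 0.4] | shift [102.2  20.1  35.3] turn -0.003 rows 3.0
pos [0.4536 0.0585 0.2348] yaw -0.083 q6 1.67 open 0.0558 f [1.5 0.1 0.4] | shift [102.   20.1  86.3] turn -0.003 rows 3.0
```

View pics/t2.png

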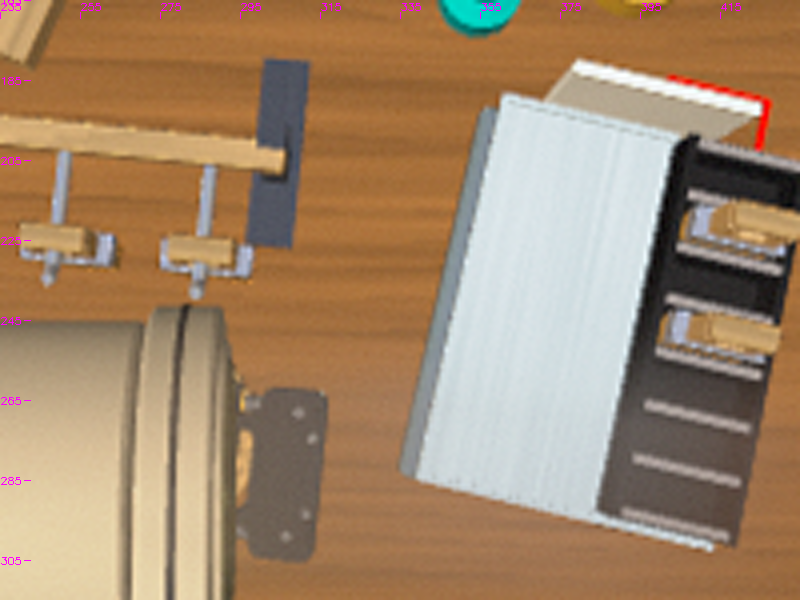

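The pan has risen and both packed brushes still stand. Slot ridge centres in this crop are (697,415), (686,470) and (676,525), and rack brushes D and E are unmoved. I'll refine the caddy pose and go to brush E.

Run:
```python
from h import *
t=[(730,258,45),(718,308,15),(710,364,-15),(697,415,-45),(686,470,-75),(676,525,-105)]
for z in(.121,.125):
    P=np.array([at_z("top",235+x/4,165+y/4,z)[:2] for x,y,_ in t]); s=np.array([q[2] for q in t])
    A=np.polyfit(s,P,1); print(A[1],A[0]*1000,np.hypot(*A[0]*1000),np.arctan2(A[0][1],A[0][0]))
```

```text
[ 0.5139961  -0.25444525] [ 0.98095918 -0.21657001] 1.0045812467394344 -0.21728818901177324
[ 0.51385223 -0.2534275 ] [ 0.97657922 -0.21560303] 1.000095817850119 -0.21728818901177346
```

Emit:
{"op": "arm_command", "data": {"increments": "0.4 34 7 10 0; 0.4 68 14 20 0; 0.4 102 20 35 0; 0.4 102 20 60 0; 0.4 102 20 86 0", "grip_force": 15}}

```text
t: 10.0
tool_pos: [0.5525, 0.0297, 0.1422]
orientation: [3.139, -0.132, -0.003]
force: [-0.4, 0.2, 0.2]
opening: 0.0561
gripper_force: 0.0
```

Emit:
{"op": "arm_command", "data": {"increments": "0.75 0 0 0 0; 0.75 0 0 0 0; 0.75 0 0 0 0; 0.75 0 0 0 0; 0.75 0 0 0 0", "grip_force": 15}}

```text
t: 10.5
tool_pos: [0.553, 0.0301, 0.146]
orientation: [3.139, -0.131, 0.004]
force: [1.5, 0.6, 1.4]
opening: 0.0361
gripper_force: 15.0
```

Run:
```python
from h import *
go(.554,.030,.149,-.08)
```

```text
pos [0.553  0.0301 0.146 ] yaw -0.083 q6 1.62 open 0.0361 f [1.5 0.6 1.4] | shift [ 1.  0. -3.] turn -0.003 rows 1.0
```

Emit:
{"op": "arm_command", "data": {"increments": "0.75 0 0 -6 0; 0.75 0 0 -13 0; 0.75 0 0 -13 0; 0.75 -20 0 -13 0; 0.75 -40 0 -13 0"}}

```text
t: 11.0
tool_pos: [0.5122, 0.0334, 0.1578]
orientation: [3.139, -0.131, 0.0]
force: [0.7, -0.6, -1.3]
opening: 0.0359
gripper_force: 15.0
```

Emit:
{"op": "arm_command", "data": {"increments": "0.75 -8 0 0 0; 0.75 -15 0 0 0; 0.75 -15 0 -20 0; 0.75 -15 0 -60 0; 0.75 -15 0 -85 0"}}

```text
t: 11.5
tool_pos: [0.4983, 0.0346, 0.2453]
orientation: [3.139, -0.131, 0.004]
force: [1.1, -0.8, -1.4]
opening: 0.0361
gripper_force: 15.0
```

Run:
```python
from h import *
go(.4259,-.2335,.245,-.218)
```

```text
pos [0.4983 0.0346 0.2453] yaw -0.083 q6 1.62 open 0.0361 f [ 1.1 -0.8 -1.4] | shift [-4.990e+01  2.732e+02  1.000e-01] turn 0.135 rows 6.0
```

Emit:
{"op": "arm_command", "data": {"increments": "0.75 -8 46 0 0; 0.75 -17 92 0 0; 0.75 -25 138 0 0; 0.75 -34 184 0 0; 0.75 -42 230 0 0"}}

```text
t: 12.0
tool_pos: [0.4361, -0.1929, 0.2432]
orientation: [3.138, -0.13, 0.002]
force: [0.7, -0.3, -1.0]
opening: 0.0359
gripper_force: 15.0
```

Emit:
{"op": "arm_command", "data": {"increments": "0.75 -4 22 0 0; 0.75 -8 43 0 0.135; 0.75 -8 43 0 0.135; 0.75 -8 43 0 0.135; 0.75 -8 43 0 0.135"}}

```text
t: 12.5
tool_pos: [0.4254, -0.2326, 0.2427]
orientation: [-3.123, 0.338, -0.0]
force: [-0.6, 0.4, -1.1]
opening: 0.0356
gripper_force: 15.0
```

Run:
```python
from h import *
go(.4259,-.2335,.240,-.218)
a=robot.read_camera("top");c=robot.read_camera("scene")
cv2.imwrite("pics/t3f.png",a)
v=np.hstack([cv2.resize(c[115:245,170:290],None,fx=3,fy=3),cv2.resize(a[200:330,290:440],None,fx=3,fy=3)]);cv2.imwrite("pics/m3.png",v)
```

```text
pos [ 0.4254 -0.2326  0.2427] yaw -0.216 q6 1.18 open 0.0356 f [-0.6  0.4 -1.1] | shift [0.7 0.8 2.7] turn 0.002 rows 1.0
```

View pics/m3.png

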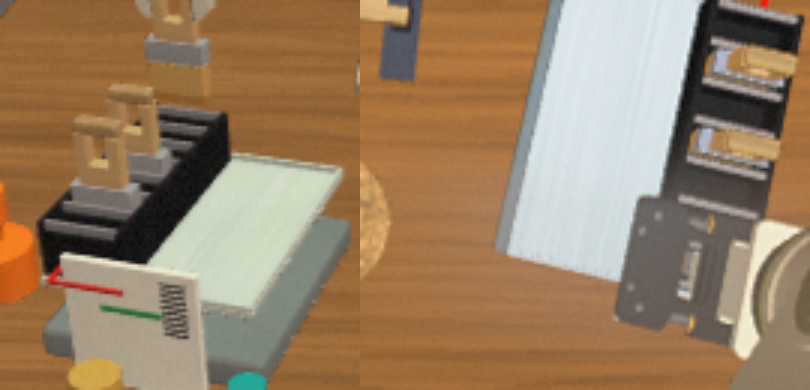

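The brush hangs straight above the last slot, and the pointer is above the green band (two brushes' weight). Lower it in.

Emit:
{"op": "arm_command", "data": {"increments": "0.75 0.7 0.8 15 0; 0.75 0.7 0.8 28 0; 0.75 0.7 0.8 38 0; 0.75 0.7 0.8 48 0; 0.75 0.7 0.8 57 0"}}

```text
t: 13.1
tool_pos: [0.4251, -0.2339, 0.1842]
orientation: [-3.122, 0.342, 0.002]
force: [0.3, -0.1, -0.5]
opening: 0.0361
gripper_force: 15.0
```

Emit:
{"op": "arm_command", "data": {"increments": "0.75 0 0 2 0; 0.75 0 0 4 0; 0.75 0 0 4 0"}}

```text
t: 13.4
tool_pos: [0.4256, -0.2343, 0.1818]
orientation: [3.123, -0.342, 0.0]
force: [0.2, -0.3, -1.9]
opening: 0.0359
gripper_force: 15.0
```

Run:
```python
from h import *
go(.4259,-.2335,.240,-.218)
c=robot.read_camera("scene")
v=cv2.resize(c[115:245,170:290],None,fx=4,fy=4);cv2.imwrite("pics/m4.png",v)
```

```text
pos [ 0.4256 -0.2343  0.1818] yaw -0.218 q6 1.18 open 0.0359 f [ 0.2 -0.3 -1.9] | shift [  0.2  -0.8 -58.2] turn -0.0 rows 2.0
```

View pics/m4.png

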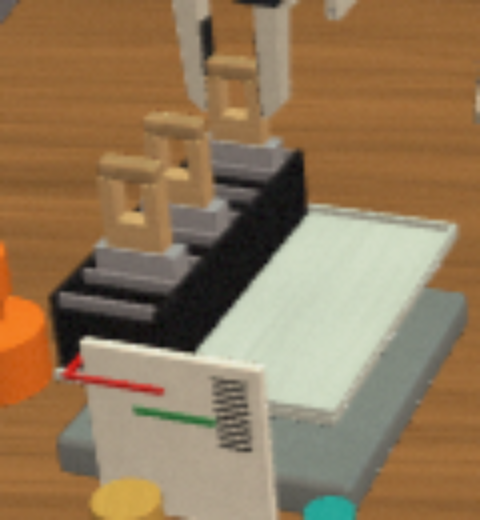

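The brush stands in its slot. Release, rise and head for brush D.

Emit:
{"op": "arm_command", "data": {"increments": "0.5 0 0 0 0; 0.4 0 0 0 0; 0.4 0 0 0 0; 0.4 0 0 -5 0; 0.4 0 0 -25 0"}}

```text
t: 13.95
tool_pos: [0.4243, -0.2333, 0.205]
orientation: [-3.121, 0.342, 0.006]
force: [-0.1, 0.3, 0.0]
opening: 0.0557
gripper_force: 0.0
```

Emit:
{"op": "arm_command", "data": {"increments": "0.4 0 0 -25 0; 0.4 0 0 -45 0; 0.4 0 0 -45 -0.135; 0.4 0 0 -45 -0.135"}}

```text
t: 14.35
tool_pos: [0.4259, -0.2345, 0.253]
orientation: [3.138, -0.127, 0.003]
force: [-0.8, -0.2, -1.2]
opening: 0.0562
gripper_force: 0.0
```

Run:
```python
from h import *
go(.559,.1085,.230,-.08); go(.559,.1085,.147,-.08)
```

```text
pos [ 0.4259 -0.2345  0.253 ] yaw -0.081 q6 1.04 open 0.0562 f [-0.8 -0.2 -1.2] | shift [ 104.9 -352.6   22.8] turn -0.001 rows 8.0
pos [ 0.4259 -0.2345  0.253 ] yaw -0.081 q6 1.04 open 0.0562 f [-0.8 -0.2 -1.2] | shift [ 104.8 -352.7  105.8] turn -0.001 rows 8.0
```

Emit:
{"op": "arm_command", "data": {"increments": "0.4 13 -44 0 0; 0.4 26 -88 0 0; 0.4 39 -132 0 0; 0.4 52 -176 0 0; 0.4 65 -220 0 0"}}

```text
t: 14.85
tool_pos: [0.5086, -0.0185, 0.2512]
orientation: [3.139, -0.137, -0.001]
force: [1.6, -0.1, 0.1]
opening: 0.0555
gripper_force: 0.0
```

Emit:
{"op": "arm_command", "data": {"increments": "0.4 13 -44 0 0; 0.4 26 -88 0 0; 0.4 40 -133 10 0; 0.4 40 -133 40 0; 0.4 40 -133 70 0"}}

```text
t: 15.35
tool_pos: [0.5598, 0.1107, 0.1808]
orientation: [-3.139, 0.132, -0.001]
force: [0.1, 1.1, -0.2]
opening: 0.0555
gripper_force: 0.0
```

Run:
```python
from h import *
go(.559,.1085,.147,-.08)
a=robot.read_camera("top");c=robot.read_camera("scene")
v=np.hstack([cv2.resize(c[150:280,290:410],None,fx=3,fy=3),cv2.resize(a[200:330,150:290],None,fx=3,fy=3)]);cv2.imwrite("pics/m5.png",v)
```

```text
pos [0.5598 0.1107 0.1808] yaw -0.084 q6 1.76 open 0.0555 f [ 0.1  1.1 -0.2] | shift [-0.6  2.3 33.8] turn -0.004 rows 1.0
```

View pics/m5.png

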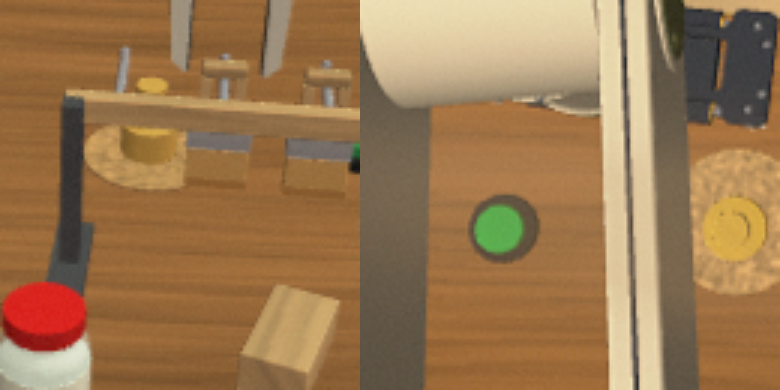

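The weight stands mid-mat, and the fingers straddle brush D.

Emit:
{"op": "arm_command", "data": {"increments": "0.4 -0.5 2 15 0; 0.4 -0.5 2 28 0; 0.4 -0.5 2 34 0; 0.75 -0.5 2 34 0; 0.75 -0.5 2 34 0"}}

```text
t: 15.95
tool_pos: [0.5591, 0.1068, 0.1483]
orientation: [-3.139, 0.132, -0.001]
force: [-0.7, -0.2, 0.4]
opening: 0.0442
gripper_force: 0.0
```

Emit:
{"op": "arm_command", "data": {"increments": "0.75 0 0 0 0; 0.75 0 0 0 0; 0.75 0 0 0 0; 0.75 0 0 0 0"}}

```text
t: 16.35
tool_pos: [0.5593, 0.107, 0.1485]
orientation: [-3.139, 0.131, -0.002]
force: [0.4, -0.5, 3.3]
opening: 0.0356
gripper_force: 15.0
```

Emit:
{"op": "arm_command", "data": {"increments": "0.75 0 0 -6 0; 0.75 0 0 -13 0; 0.75 0 0 -13 0; 0.75 -20 0 -13 0; 0.75 -40 0 -13 0"}}

```text
t: 16.85
tool_pos: [0.5185, 0.1102, 0.1605]
orientation: [3.139, -0.131, -0.0]
force: [-0.6, 0.9, -0.5]
opening: 0.0361
gripper_force: 15.0
```

Emit:
{"op": "arm_command", "data": {"increments": "0.75 -8 0 0 0; 0.75 -15 0 0 0; 0.75 -15 0 -20 0; 0.75 -15 0 -60 0; 0.75 -15 0 -85 0"}}

```text
t: 17.35
tool_pos: [0.5047, 0.1116, 0.2482]
orientation: [-3.139, 0.131, -0.004]
force: [-0.1, -0.4, -0.8]
opening: 0.036
gripper_force: 15.0
```

Run:
```python
from h import *
go(.4552,-.240,.240,-.218)
```

```text
pos [0.5047 0.1116 0.2482] yaw -0.083 q6 1.77 open 0.036 f [-0.1 -0.4 -0.8] | shift [-20.1 354.5   8. ] turn 0.135 rows 8.0
```

Emit:
{"op": "arm_command", "data": {"increments": "0.75 -2.5 45 0 0; 0.75 -5 90 0 0; 0.75 -7.5 135 0 0; 0.75 -10 180 0 0; 0.75 -12.5 225 0 0"}}

```text
t: 17.85
tool_pos: [0.4727, -0.1135, 0.2461]
orientation: [3.139, -0.13, 0.002]
force: [0.9, 0.3, -1.6]
opening: 0.0361
gripper_force: 15.0
```

Emit:
{"op": "arm_command", "data": {"increments": "0.75 -2.5 45 0 0; 0.75 -5 90 0 0; 0.75 -7.5 129.5 0 0; 0.75 -7.5 129.5 0 0.135; 0.75 -7.5 129.5 0 0.135"}}

```text
t: 18.35
tool_pos: [0.4544, -0.2415, 0.2456]
orientation: [-3.122, 0.35, -0.0]
force: [0.7, -0.1, -0.8]
opening: 0.0355
gripper_force: 15.0
```

Run:
```python
from h import *
go(.4552,-.240,.180,-.218)
```

```text
pos [ 0.4544 -0.2415  0.2456] yaw -0.223 q6 1.21 open 0.0355 f [ 0.7 -0.1 -0.8] | shift [ 0.5 -1.6 65.6] turn -0.005 rows 2.0
```

Emit:
{"op": "arm_command", "data": {"increments": "0.75 0.5 -1 15 0; 0.75 0.5 -1 30 0; 0.75 0.5 -1 42 0; 0.75 0.5 -1 54 0; 0.75 0.5 -1 64 0"}}

```text
t: 18.85
tool_pos: [0.455, -0.2385, 0.1799]
orientation: [-3.123, 0.34, 0.002]
force: [0.9, 0.1, -0.7]
opening: 0.0356
gripper_force: 15.0
```

Emit:
{"op": "arm_command", "data": {"increments": "0.75 0 0 2 0; 0.75 0 0 2 0; 0.75 0 0 2 0"}}

```text
t: 19.15
tool_pos: [0.4556, -0.2395, 0.1803]
orientation: [3.122, -0.342, 0.001]
force: [-0.7, -0.0, -0.6]
opening: 0.0361
gripper_force: 15.0
```

Emit:
{"op": "arm_command", "data": {"increments": "0.5 0 0 0 0; 0.4 0 0 0 0; 0.4 0 0 0 0; 0.4 0 0 -5 0; 0.4 0 0 -25 0"}}

```text
t: 19.65
tool_pos: [0.4541, -0.2384, 0.2029]
orientation: [-3.121, 0.342, 0.006]
force: [0.5, 0.8, -0.9]
opening: 0.0558
gripper_force: 0.0
```

Emit:
{"op": "arm_command", "data": {"increments": "0.4 0 0 -25 0; 0.4 0 0 -50 0; 0.4 0 0 -50 -0.135; 0.4 0 0 -50 -0.135"}}

```text
t: 20.05
tool_pos: [0.4559, -0.2396, 0.2562]
orientation: [3.138, -0.127, 0.003]
force: [0.0, -0.2, -0.3]
opening: 0.0556
gripper_force: 0.0
```

Run:
```python
from h import *
go(.567,.188,.148,-.08)
a=robot.read_camera("top");c=robot.read_camera("scene")
v=np.hstack([cv2.resize(c[115:245,170:290],None,fx=3,fy=3),cv2.resize(a[200:330,150:290],None,fx=3,fy=3)]);cv2.imwrite("pics/m6.png",v)
```

```text
pos [ 0.4559 -0.2396  0.2562] yaw -0.081 q6 1.07 open 0.0556 f [ 0.  -0.2 -0.3] | shift [  76.  -435.3  107.9] turn -0.001 rows 10.0
```

View pics/m6.png

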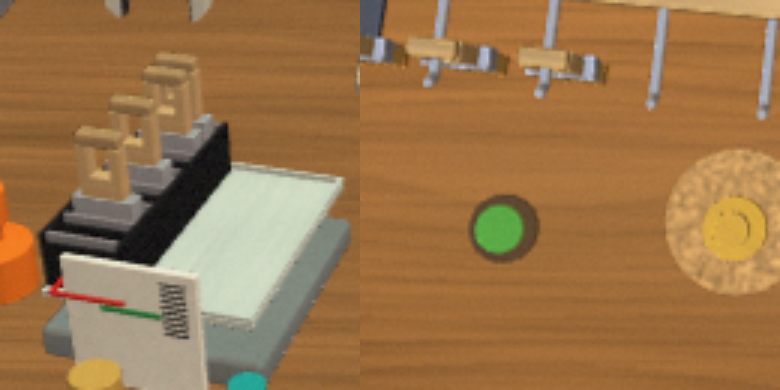

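Four brushes are in the caddy, the weight is on its mat, and C and B still hang at their measured places. Now brush C.

Emit:
{"op": "arm_command", "data": {"increments": "0.4 7.5 -44 0 0; 0.4 15 -88 0 0; 0.4 23 -132 0 0; 0.4 30 -176 0 0; 0.4 38 -220 0 0"}}

```text
t: 20.65
tool_pos: [0.5111, -0.0214, 0.2538]
orientation: [-3.139, 0.137, 0.002]
force: [1.5, -0.3, -0.3]
opening: 0.0559
gripper_force: 0.0
```

Emit:
{"op": "arm_command", "data": {"increments": "0.4 7.5 -44 0 0; 0.4 15 -88 0 0; 0.4 23 -132 0 0; 0.4 30 -176 0 0; 0.4 38 -215 10 0"}}

```text
t: 21.15
tool_pos: [0.5676, 0.1903, 0.2451]
orientation: [-3.138, 0.135, -0.002]
force: [0.4, -0.9, 1.0]
opening: 0.0557
gripper_force: 0.0
```

Emit:
{"op": "arm_command", "data": {"increments": "0.4 0 0 30 0; 0.4 0 0 60 0; 0.4 0 0 60 0; 0.4 0 0 60 0"}}

```text
t: 21.55
tool_pos: [0.5664, 0.1877, 0.1839]
orientation: [3.138, -0.134, -0.004]
force: [0.2, -0.5, 0.0]
opening: 0.0558
gripper_force: 0.0
```

Run:
```python
from h import *
go(.567,.188,.148,-.08)
```

```text
pos [0.5664 0.1877 0.1839] yaw -0.085 q6 1.89 open 0.0558 f [ 0.2 -0.5  0. ] | shift [ 0.7 -0.4 35.9] turn -0.005 rows 1.0
```

Emit:
{"op": "arm_command", "data": {"increments": "0.4 0.5 0 15 0; 0.4 0.5 0 28 0; 0.4 0.5 0 36 0; 0.75 0.5 0 36 0; 0.75 0.5 0 36 0"}}

```text
t: 22.05
tool_pos: [0.5676, 0.1878, 0.1485]
orientation: [3.139, -0.131, -0.001]
force: [0.7, -0.9, 0.6]
opening: 0.0445
gripper_force: 0.0
```

Emit:
{"op": "arm_command", "data": {"increments": "0.75 0 0 0 0; 0.75 0 0 0 0; 0.75 0 0 0 0; 0.75 0 0 0 0"}}

```text
t: 22.45
tool_pos: [0.5681, 0.188, 0.1493]
orientation: [-3.139, 0.131, -0.002]
force: [0.7, -0.2, 0.4]
opening: 0.0361
gripper_force: 15.0
```

Emit:
{"op": "arm_command", "data": {"increments": "0.75 0 0 -6 0; 0.75 0 0 -13 0; 0.75 0 0 -13 0; 0.75 -20 0 -13 0; 0.75 -40 0 -13 0"}}

```text
t: 22.95
tool_pos: [0.5276, 0.1911, 0.1617]
orientation: [-3.139, 0.131, -0.0]
force: [-0.2, -0.0, -0.7]
opening: 0.0362
gripper_force: 15.0
```

Emit:
{"op": "arm_command", "data": {"increments": "0.75 -8 0 0 0; 0.75 -15 0 0 0; 0.75 -15 0 -20 0; 0.75 -15 0 -60 0; 0.75 -15 0 -85 0"}}

```text
t: 23.45
tool_pos: [0.5137, 0.1926, 0.2493]
orientation: [-3.138, 0.131, -0.004]
force: [-0.3, -0.5, -1.0]
opening: 0.0357
gripper_force: 15.0
```

Run:
```python
from h import *
go(.4845,-.2465,.250,-.218)
```

```text
pos [0.5137 0.1926 0.2493] yaw -0.083 q6 1.92 open 0.0357 f [-0.3 -0.5 -1. ] | shift [  7.4 440.   -1. ] turn 0.135 rows 9.0
```

Emit:
{"op": "arm_command", "data": {"increments": "0.75 1 40 -15 0; 0.75 2 84 -30 0; 0.75 3 128 -42 0; 0.75 4 176 -42 0; 0.75 5 222 -42 0"}}

```text
t: 23.95
tool_pos: [0.4997, -0.0312, 0.2897]
orientation: [3.138, -0.13, 0.004]
force: [0.4, -0.5, -0.2]
opening: 0.0361
gripper_force: 15.0
```

Emit:
{"op": "arm_command", "data": {"increments": "0.75 0.5 46 0 0; 0.75 1 92 0 0; 0.75 1.5 138 0 0; 0.75 2 180 0 0; 0.75 2.4 218 0 0"}}

```text
t: 24.45
tool_pos: [0.4833, -0.2492, 0.2889]
orientation: [3.138, -0.132, 0.001]
force: [0.2, 0.3, -0.2]
opening: 0.036
gripper_force: 15.0
```

Emit:
{"op": "arm_command", "data": {"increments": "0.75 0 0 0 0.135; 0.75 0 0 0 0.135; 0.75 0 0 0 0.135"}}

```text
t: 24.75
tool_pos: [0.4838, -0.2465, 0.2887]
orientation: [-3.123, 0.337, -0.0]
force: [0.3, -0.3, 0.1]
opening: 0.036
gripper_force: 15.0
```

Run:
```python
from h import *
go(.4845,-.2465,.176,-.218)
```

```text
pos [ 0.4838 -0.2465  0.2887] yaw -0.215 q6 1.22 open 0.036 f [ 0.3 -0.3  0.1] | shift [  0.7  -0.2 112.7] turn 0.003 rows 3.0
```

Emit:
{"op": "arm_command", "data": {"increments": "0.75 0.5 0 30 0; 0.75 0.5 0 55 0; 0.75 0.5 0 70 0; 0.75 0.5 0 83 0; 0.75 0.5 0 94 0"}}

```text
t: 25.25
tool_pos: [0.4845, -0.2464, 0.1943]
orientation: [3.123, -0.339, 0.001]
force: [0.7, 0.5, -0.4]
opening: 0.0361
gripper_force: 15.0
```

Emit:
{"op": "arm_command", "data": {"increments": "0.75 0 0 10 0; 0.75 0 0 19 0; 0.75 0 0 19 0; 0.75 0 0 19 0"}}

```text
t: 25.65
tool_pos: [0.4843, -0.2468, 0.1759]
orientation: [3.123, -0.342, 0.0]
force: [0.6, 0.1, -0.7]
opening: 0.0358
gripper_force: 15.0
```

Emit:
{"op": "arm_command", "data": {"increments": "0.5 0 0 0 0; 0.4 0 0 0 0; 0.4 0 0 0 0; 0.4 0 0 -5 0; 0.4 0 0 -25 0"}}

```text
t: 26.15
tool_pos: [0.4829, -0.246, 0.1989]
orientation: [-3.121, 0.342, 0.006]
force: [-0.5, 0.2, 0.0]
opening: 0.0558
gripper_force: 0.0
```

Emit:
{"op": "arm_command", "data": {"increments": "0.4 0 0 -25 0; 0.4 0 0 -55 0; 0.4 0 0 -55 -0.135; 0.4 0 0 -55 -0.135"}}

```text
t: 26.55
tool_pos: [0.4848, -0.2471, 0.2574]
orientation: [3.138, -0.127, 0.004]
force: [-0.0, 0.1, -0.6]
opening: 0.0557
gripper_force: 0.0
```

Run:
```python
from h import *
go(.573,.2685,.148,-.08)
a=robot.read_camera("top");c=robot.read_camera("scene")
cv2.imwrite("pics/t7.png",a);cv2.imwrite("pics/s7.png",c)
# weight on mat: change in scene vs. previous mosaics
m=cv2.imread("pics/m6.png")[:, 360:]; n=cv2.resize(a[200:330,150:290],None,fx=3,fy=3)
print("mat-view diff",np.abs(m.astype(int)-n)[150:].mean(), "scene caddy diff rows")
```

```text
pos [ 0.4848 -0.2471  0.2574] yaw -0.081 q6 1.09 open 0.0557 f [-0.   0.1 -0.6] | shift [  46.  -521.2  108.9] turn -0.001 rows 11.0
mat-view diff 1.3441170634920634 scene caddy diff rows
```

Emit:
{"op": "arm_command", "data": {"increments": "0.4 4 -46 0 0; 0.4 8 -92 0 0; 0.4 12 -138 0 0; 0.4 16 -184 0 0; 0.4 20 -230 0 0"}}

```text
t: 27.15
tool_pos: [0.5226, -0.0174, 0.2547]
orientation: [-3.138, 0.137, 0.002]
force: [0.5, -0.6, -0.1]
opening: 0.0557
gripper_force: 0.0
```

Emit:
{"op": "arm_command", "data": {"increments": "0.4 4 -46 0 0; 0.4 8 -92 0 0; 0.4 12 -138 0 0; 0.4 16 -184 0 0; 0.4 20 -230 0 0"}}

```text
t: 27.65
tool_pos: [0.5617, 0.2102, 0.2545]
orientation: [3.138, -0.136, -0.003]
force: [0.7, -0.2, -0.6]
opening: 0.0555
gripper_force: 0.0
```

Emit:
{"op": "arm_command", "data": {"increments": "0.4 3 -30 0 0; 0.4 6 -61 0 0; 0.4 6 -61 35 0; 0.4 6 -61 70 0; 0.4 6 -61 70 0"}}

```text
t: 28.15
tool_pos: [0.5692, 0.2675, 0.1781]
orientation: [3.134, -0.134, -0.018]
force: [-0.5, 0.7, -1.2]
opening: 0.0558
gripper_force: 0.0
```

Run:
```python
from h import *
go(.573,.2685,.148,-.08)
```

```text
pos [0.5692 0.2675 0.1781] yaw -0.085 q6 2.01 open 0.0558 f [-0.5  0.7 -1.2] | shift [ 4.  -1.5 30. ] turn -0.005 rows 1.0
```

Emit:
{"op": "arm_command", "data": {"increments": "0.4 0.5 -0.5 15 0; 0.4 0.5 -0.5 28 0; 0.4 0.5 -0.5 38 0; 0.4 0.5 -0.5 38 0; 0.4 0.5 -0.5 38 0"}}

```text
t: 28.65
tool_pos: [0.574, 0.269, 0.148]
orientation: [-3.139, 0.131, -0.0]
force: [0.7, 1.0, 0.6]
opening: 0.056
gripper_force: 0.0
```

Run:
```python
from h import *
go(.573,.2685,.148,-.08)
```

```text
pos [0.574 0.269 0.148] yaw -0.084 q6 2.01 open 0.056 f [0.7 1.  0.6] | shift [-1.   0.6  0. ] turn -0.004 rows 1.0
```

Emit:
{"op": "arm_command", "data": {"increments": "0.75 0 0 0 0; 0.75 0 0 0 0; 0.75 0 0 0 0; 0.75 0 0 0 0; 0.75 0 0 0 0"}}

```text
t: 29.15
tool_pos: [0.5742, 0.2693, 0.1483]
orientation: [-3.138, 0.131, -0.002]
force: [-0.1, 0.2, 2.8]
opening: 0.0358
gripper_force: 15.0
```

Emit:
{"op": "arm_command", "data": {"increments": "0.75 0 0 -6 0; 0.75 0 0 -13 0; 0.75 0 0 -13 0; 0.75 -20 0 -13 0; 0.75 -40 0 -13 0"}}

```text
t: 29.65
tool_pos: [0.5338, 0.2723, 0.1606]
orientation: [-3.139, 0.132, -0.0]
force: [-0.0, 0.4, -1.2]
opening: 0.0358
gripper_force: 15.0
```

Emit:
{"op": "arm_command", "data": {"increments": "0.75 -8 0 0 0; 0.75 -15 0 0 0; 0.75 -15 0 -20 0; 0.75 -15 0 -65 0; 0.75 -15 0 -110 0"}}

```text
t: 30.15
tool_pos: [0.5185, 0.2733, 0.2708]
orientation: [3.138, -0.131, -0.003]
force: [1.5, 0.1, -0.8]
opening: 0.0358
gripper_force: 15.0
```

Emit:
{"op": "arm_command", "data": {"increments": "0.75 0 0 -15 0; 0.75 0 0 -15 0"}}

```text
t: 30.35
tool_pos: [0.5209, 0.2743, 0.2894]
orientation: [-3.136, 0.131, -0.01]
force: [-0.9, 0.1, -1.4]
opening: 0.0353
gripper_force: 15.0
```

Run:
```python
from h import *
go(.5431,-.2595,.290,-.218)
```

```text
pos [0.5209 0.2743 0.2894] yaw -0.083 q6 2.05 open 0.0353 f [-0.9  0.1 -1.4] | shift [ 66.6 530.1  -1.8] turn 0.135 rows 11.0
```

Emit:
{"op": "arm_command", "data": {"increments": "0.75 5.5 44 0 0; 0.75 11 88 0 0; 0.75 17 132 0 0; 0.75 22 176 0 0; 0.75 28 220 0 0"}}

```text
t: 30.85
tool_pos: [0.5275, 0.0504, 0.2826]
orientation: [3.139, -0.13, -0.006]
force: [0.7, 1.0, 0.3]
opening: 0.0359
gripper_force: 15.0
```

Emit:
{"op": "arm_command", "data": {"increments": "0.75 5.5 44 0 0; 0.75 11 88 0 0; 0.75 17 132 0 0; 0.75 22 176 0 0; 0.75 28 220 0 0"}}

```text
t: 31.35
tool_pos: [0.5371, -0.171, 0.2825]
orientation: [-3.137, 0.131, 0.006]
force: [-0.1, 0.1, 0.2]
opening: 0.0359
gripper_force: 15.0
```

Emit:
{"op": "arm_command", "data": {"increments": "0.75 5 45 0 0; 0.75 11 90 0 0; 0.75 11 90 0 0.135; 0.75 11 90 0 0.135; 0.75 11 90 0 0.135"}}

```text
t: 31.85
tool_pos: [0.5412, -0.2594, 0.2834]
orientation: [-3.122, 0.337, 0.004]
force: [-0.3, -0.3, -0.9]
opening: 0.036
gripper_force: 15.0
```

Run:
```python
from h import *
go(.5431,-.2595,.170,-.218)
```

```text
pos [ 0.5412 -0.2594  0.2834] yaw -0.215 q6 1.25 open 0.036 f [-0.3 -0.3 -0.9] | shift [  2.2  -0.2 113.4] turn 0.003 rows 3.0
```

Emit:
{"op": "arm_command", "data": {"increments": "0.75 1.5 0 30 0; 0.75 1.5 0 50 0; 0.75 1.5 0 62 0; 0.75 1.5 0 62 0"}}

```text
t: 32.25
tool_pos: [0.5422, -0.2588, 0.221]
orientation: [-3.122, 0.337, 0.006]
force: [-0.0, 0.3, -1.2]
opening: 0.0358
gripper_force: 15.0
```

Run:
```python
from h import *
go(.5431,-.2595,.170,-.218)
```

```text
pos [ 0.5422 -0.2588  0.221 ] yaw -0.215 q6 1.26 open 0.0358 f [-0.   0.3 -1.2] | shift [ 1.2  0.6 51. ] turn 0.003 rows 2.0
```

Emit:
{"op": "arm_command", "data": {"increments": "0.75 0.7 0.5 12 0; 0.75 0.7 0.5 24 0; 0.75 0.7 0.5 36 0; 0.75 0.7 0.5 45 0; 0.75 0.7 0.5 51 0"}}

```text
t: 32.75
tool_pos: [0.5462, -0.2618, 0.1764]
orientation: [3.121, -0.341, 0.011]
force: [-1.8, 4.3, 24.7]
opening: 0.0356
gripper_force: 15.0
```

Emit:
{"op": "arm_command", "data": {"increments": "0.75 0 0 0 0; 0.6 0 0 0 0; 0.4 0 0 0 0; 0.4 0 0 0 0; 0.4 0 0 0 0"}}

```text
t: 33.25
tool_pos: [0.5434, -0.2609, 0.1719]
orientation: [-3.122, 0.342, 0.002]
force: [0.0, 0.3, 0.3]
opening: 0.0544
gripper_force: 0.0
```

Emit:
{"op": "arm_command", "data": {"increments": "0.4 0 0 -5 0; 0.4 0 0 -25 0; 0.4 0 0 -55 0; 0.4 0 0 -85 0; 0.4 0 0 -85 -0.135"}}

```text
t: 33.75
tool_pos: [0.5458, -0.2622, 0.2638]
orientation: [3.135, -0.13, 0.012]
force: [1.2, 0.1, 0.1]
opening: 0.056
gripper_force: 0.0
```

Run:
```python
from h import *
go(.4432,.2458,.18)
a=robot.read_camera("top");c=robot.read_camera("scene")
cv2.imwrite("pics/t8.png",a)
v=np.hstack([cv2.resize(c[125:245,170:290],None,fx=3.3,fy=3.3),cv2.resize(a[200:320,150:290],None,fx=2.8,fy=3.3)]);cv2.imwrite("pics/m8.png",v)
```

```text
pos [ 0.5458 -0.2622  0.2638] yaw -0.083 q6 1.12 open 0.056 f [1.2 0.1 0.1] | shift [-144.8 -498.1   80.8] turn 0 rows 11.0
```

View pics/m8.png

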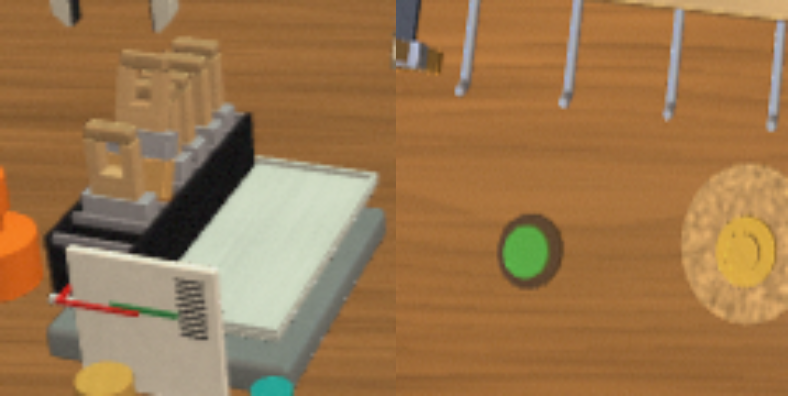

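The pointer is in the green band and the weight is on its mat. But the last brush stands too high in its slot: its top is at scene (213,142), and the insertion force was 25 N. It must have caught on the mouth. I'll move aside, measure it and mend it.

Emit:
{"op": "arm_command", "data": {"increments": "0.4 0 -40 -10 0; 0.4 0 -85 -20 0; 0.4 0 -130 -20 0; 0.4 0 -160 -20 0; 0.4 0 -160 -20 0"}}

```text
t: 34.35
tool_pos: [0.5568, -0.0978, 0.2767]
orientation: [-3.137, 0.13, 0.002]
force: [-0.1, -0.5, -0.5]
opening: 0.056
gripper_force: 0.0
```

Run:
```python
from h import *
go(.5431,-.2595,.21,-.218)
a=robot.read_camera("top");c=robot.read_camera("scene")
cv2.imwrite("pics/t9.png",a);cv2.imwrite("pics/s9.png",c)
v=np.hstack([cv2.resize(c[130:215,180:260],None,fx=5,fy=5,interpolation=2),cv2.resize(a[195:280,375:455],None,fx=5,fy=5,interpolation=2)]);cv2.imwrite("pics/m9.png",v)
e,d=ray("scene",213.3,142.6)
for z in(.17,.18,.19,.2,.21,.22): print(at_z("scene",213.3,142.6,z),proj("scene",[[.5431,-.2595,z]]))
```

```text
pos [ 0.5568 -0.0978  0.2767] yaw -0.083 q6 1.39 open 0.056 f [-0.1 -0.5 -0.5] | shift [ -0.2 162.3  66.5] turn 0.135 rows 4.0
[ 0.4595838  -0.26653229  0.17      ] [[208.58752472 157.61390755]]
[ 0.48074104 -0.26089449  0.18      ] [[208.14049171 153.81835054]]
[ 0.50189828 -0.25525669  0.19      ] [[207.68893583 149.98439181]]
[ 0.52305553 -0.24961889  0.2       ] [[207.23278809 146.11144561]]
[ 0.54421277 -0.24398109  0.21      ] [[206.77197807 142.1989142 ]]
[ 0.56537001 -0.23834329  0.22      ] [[206.30643395 138.24618758]]
```

View pics/m9.png

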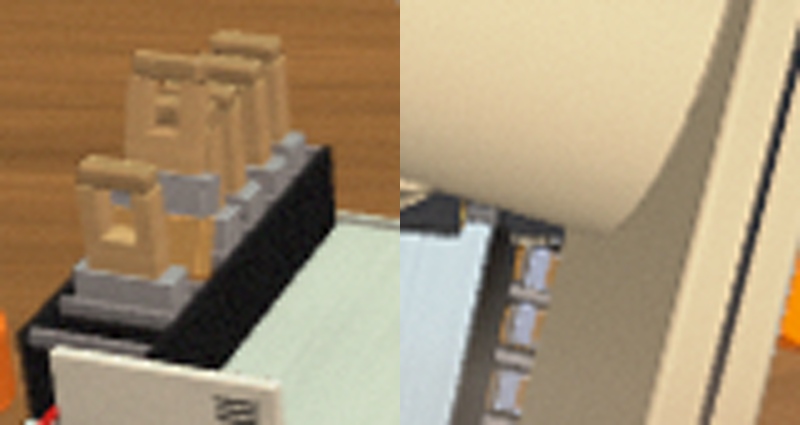

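The last brush stands on the caddy mouth with its bristles fully out. Its top is at scene (213.6,142) and the bottom right of its bristles at (222,185). I'll clear the arm from the top view and measure its pose numerically.

Emit:
{"op": "arm_command", "data": {"increments": "0.4 0 -46 0 0; 0.4 0 -92 0 0; 0.4 0 -138 0 0; 0.4 0 -184 0 0; 0.4 0 -230 0 0"}}

```text
t: 34.95
tool_pos: [0.5764, 0.1276, 0.277]
orientation: [3.138, -0.137, -0.001]
force: [1.1, -0.7, 0.2]
opening: 0.0558
gripper_force: 0.0
```

```bash
cat > seg.py <<'E'
from h import *
a=robot.read_camera("top");c=robot.read_camera("scene")
cv2.imwrite("pics/t10.png",a);cv2.imwrite("pics/s10.png",c)
def wood(im,x,y,w,h,n):
    r=im[y:y+h,x:x+w].astype(int); hs=cv2.cvtColor(im[y:y+h,x:x+w],cv2.COLOR_BGR2HSV)
    m=((hs[...,0]>8)&(hs[...,0]<28)&(hs[...,1]>70)&(hs[...,2]>110)).astype(np.uint8)
    k,l,s,ce=cv2.connectedComponentsWithStats(m,connectivity=4)
    for i in range(1,k):
        if s[i,4]>15:
            rc=cv2.minAreaRect(np.argwhere(l==i)[:,::-1].astype(np.float32)); print(n,(s[i,:2]+[x,y]),s[i,2:],(ce[i]+[x,y]).round(1),np.round(rc[1],1),round(rc[2]))
# caddy area in the top view
poly=proj("top",[[.513+s*.976+t*.217,-.253-s*.217+t*.976,.10] for s,t in((-.107,-.034),(.107,-.034),(.107,.034),(-.107,.034))]);print(poly.round(0))
wood(a,370,190,75,110,"top")
for nm,im in(("prev",cv2.imread("pics/t2.png")),): pass
E
python3 seg.py
```

```text
[[416. 300.]
 [434. 208.]
 [405. 201.]
 [386. 293.]]
top [397 190] [  48  110 3076] [427.9 252. ] [109.  47.] 90
top [412 196] [10  8 45] [417.7 199.8] [8.6 7.3] 11
top [409 226] [15  5 20] [415.9 228.1] [14.3  1.5] 14
top [402 230] [24  9 84] [411.8 234. ] [ 8. 23.] 87
top [370 293] [ 30   7 119] [380.2 297. ] [29.  6.] 0
```

```bash
cat > fit.py <<'E'
from h import *
np.set_printoptions(precision=4,suppress=True)
c0=np.array([.5138,-.253]);yw=-.218
for s in(-90,-60,-30,0,30,60):
    p=c0+s/1e3*np.array([np.cos(yw),np.sin(yw)]); print(s,p.round(4),"top",proj("top",[[*p,.172]]).round(1)[0],"scene",proj("scene",[[*p,.172]]).round(1)[0])
# keypoints of the odd brush, brush frame (mm): x thickness, y width, z up; scene view from +x: image left = brush -y
K=[((-7,-18,112),(135,52)),((7,-18,112),(133,78)),((-7,18,112),(200,58)),((7,18,112),(199,83)),((7,18,56),(212,172)),((9,26,56),(218,176)),((9,26,0),(212,277))]
X=np.array([k[0] for k in K])/1e3; U=np.array([(180+k[1][0]/5,130+k[1][1]/5) for k in K])
def f(v,full=True):
    Q=R.from_euler("ZYX",[v[3],v[4],v[5]]).as_matrix(); P=X@Q.T+v[:3]
    r=(proj("scene",P)-U).ravel()
    return np.r_[r,(v[3]-yw)/.15,v[4]/.2,v[5]/.2] if full else r
for p0 in(0,-.3,.3):
    o=least_squares(f,[.543,-.26,.1,yw,p0,0],loss="soft_l1"); print(o.x,o.cost,f(o.x,False).reshape(-1,2).round(1).tolist())
E
python3 fit.py
```

```text
-90 [ 0.4259 -0.2335] top [410.3 290.8] scene [228.7 136.8]
-60 [ 0.4552 -0.24  ] top [413.2 276.5] scene [224.  141.5]
-30 [ 0.4845 -0.2465] top [416.1 262.4] scene [219.1 146.4]
0 [ 0.5138 -0.253 ] top [418.9 248.3] scene [213.9 151.5]
30 [ 0.5431 -0.2595] top [421.7 234.4] scene [208.5 156.9]
60 [ 0.5724 -0.266 ] top [424.5 220.6] scene [202.9 162.5]
[ 0.4711 -0.2711  0.0635 -0.0444  0.024  -0.0805] 6.991527339605824 [[0.2, 0.7], [-1.0, -2.0], [1.4, 1.3], [0.2, -1.2], [-2.0, 0.6], [-0.3, 0.6], [1.2, -1.1]]
[ 0.4711 -0.2711  0.0635 -0.0444  0.024  -0.0805] 6.991527339906194 [[0.2, 0.7], [-1.0, -2.0], [1.4, 1.3], [0.2, -1.2], [-2.0, 0.6], [-0.3, 0.6], [1.2, -1.1]]
[ 0.4711 -0.2711  0.0635 -0.0444  0.024  -0.0805] 6.991527339628599 [[0.2, 0.7], [-1.0, -2.0], [1.4, 1.3], [0.2, -1.2], [-2.0, 0.6], [-0.3, 0.6], [1.2, -1.1]]
```

Run:
```python
from h import *
a=cv2.imread("pics/t10.png")
hs=cv2.cvtColor(a,cv2.COLOR_BGR2HSV)
print("table",np.median(hs[320:360,380:430].reshape(-1,3),0),"rail",hs[197,240])
x,y,w,h=385,190,60,115
r=hs[y:y+h,x:x+w]
for T in(165,180,195):
    m=((r[...,0]>8)&(r[...,0]<28)&(r[...,1]>60)&(r[...,2]>T)).astype(np.uint8)
    k,l,s,ce=cv2.connectedComponentsWithStats(m,connectivity=8)
    for i in range(1,k):
        if s[i,4]>8:
            rc=cv2.minAreaRect(np.argwhere(l==i)[:,::-1].astype(np.float32)); print(T,s[i,:2]+[x,y],s[i,2:],(ce[i]+[x,y]).round(1),np.round(rc[1],1),round(rc[2]))
```

```text
table [ 15. 164. 156.] rail [105  24  64]
165 [425 193] [20  4 39] [435.4 194.7] [19.1  2.2] 3
165 [385 194] [18  5 23] [393.1 196.2] [17.5  1.3] 13
165 [423 202] [ 22  15 163] [437.6 208.3] [14. 21.] 90
165 [410 216] [ 35  14 249] [427.3 222.8] [35.   9.9] 10
165 [403 231] [ 2  7 10] [403.5 234. ] [6. 1.] 90
165 [430 231] [15  7 63] [437.2 234.6] [14.   5.3] 6
165 [401 239] [ 44  32 786] [425.1 256.9] [43.2 30.6] 2
165 [430 238] [13  5 32] [435.6 239.7] [12.1  3.6] 5
165 [398 271] [ 23  10 137] [409.3 275.5] [21.8  6.3] 14
165 [396 284] [ 28  12 147] [408.1 289.2] [28.   6.2] 15
165 [425 294] [20  2 26] [435.3 294.3] [ 1. 19.] 90
165 [385 298] [18  4 32] [391.9 299.7] [17.1  2.2] 7
180 [414 217] [ 19  10 113] [422.9 221.3] [17.6  8.4] 13
180 [416 241] [ 8  5 23] [419.9 243.1] [7.9 2.8] 18
180 [441 242] [ 4 18 56] [442.8 250.3] [17.  3.] 90
180 [408 246] [ 23  12 164] [419.5 251.3] [20.9  9.7] 14
180 [407 258] [17  9 99] [415.  261.9] [16.5  6.6] 13
180 [403 271] [ 18  10 100] [411.6 275.9] [17.7  6.1] 14
180 [402 286] [17  9 84] [410.4 289.9] [16.3  5.7] 11
195 [416 220] [16  6 45] [422.6 222.5] [ 5. 15.] 90
195 [417 242] [ 7  4 17] [419.8 243.2] [6.1 2.4] 14
195 [441 245] [ 4 15 47] [442.8 251.3] [14.  3.] 90
195 [413 249] [16  6 30] [420.3 251.4] [15.7  2.2] 11
195 [424 248] [ 6  3 10] [426.6 248.9] [5.4 1.6] 18
195 [410 252] [16  5 27] [416.9 254.2] [15.5  2.2] 14
195 [407 261] [16  5 35] [414.  263.2] [15.5  3.4] 14
195 [404 276] [16  4 21] [411.2 277.4] [15.3  1.9] 14
195 [402 289] [13  4 14] [407.8 290.9] [12.4  1.2] 14
```

```bash
cat > fit2.py <<'E'
from h import *
np.set_printoptions(precision=4,suppress=True)
c0=np.array([.5138,-.253]);yw=-.218
print(tri((213.5,142.5),(420.5,250)), tri((213.5,142.5),(419.5,251.3)))
S=[((-7,-18,112),(135,52)),((-7,18,112),(200,58)),((7,18,112),(199,83)),((7,-18,112),(133,78)),((9,26,0),(212,277)),((9,26,56),(218,178)),((9,26,33),(214,212))]
X=np.array([k[0] for k in S])/1e3; U=np.array([(180+k[1][0]/5,130+k[1][1]/5) for k in S])
XT=np.array([(0,0,112),(0,0,74)])/1e3; UT=np.array([(420.3,250.5),(419.9,243.1)])
def g(v,w=True):
    Q=R.from_euler("ZYX",v[3:]).as_matrix()
    r=np.r_[(proj("scene",X@Q.T+v[:3])-U).ravel(),2*(proj("top",XT@Q.T+v[:3])-UT).ravel()]
    return np.r_[r,(v[3]-yw)/.1,v[5]/.1] if w else r
o=least_squares(g,[.545,-.26,.1,yw,-.25,0],loss="soft_l1"); v=o.x; print(v,o.cost); print(g(v,False).reshape(-1,2).round(1).tolist())
Q=R.from_euler("ZYX",v[3:]).as_matrix()
a=np.array([[np.cos(yw),np.sin(yw)],[-np.sin(yw),np.cos(yw)]])
for z in(0,56,98,112):
    p=v[:3]+Q@[0,0,z/1e3]; print(z,p,"caddy mm",(a@(p[:2]-c0)*1e3).round(1))
E
python3 fit2.py
```

```text
(array([ 0.5098, -0.2515,  0.1938]), np.float64(0.0022515897671884708)) (array([ 0.5073, -0.251 ,  0.1924]), np.float64(0.004613241108638056))
[ 0.5563 -0.2538  0.0954 -0.0705 -0.4393  0.0132] 20.985270881867105
[[0.4, 0.6], [1.9, 0.0], [0.5, -5.0], [-1.1, -4.7], [-0.1, 3.1], [-0.8, -0.3], [-0.2, 2.4], [2.7, -0.2], [-5.0, 0.3]]
0 [ 0.5563 -0.2538  0.0954] caddy mm [41.7  8.4]
56 [ 0.5325 -0.2529  0.1461] caddy mm [18.2  4.2]
98 [ 0.5147 -0.2522  0.1841] caddy mm [0.7 1. ]
112 [ 0.5087 -0.2519  0.1968] caddy mm [-5.2 -0.1]
```

The pose is clear now. The brush leans about 25° back. Its base is at caddy x≈42 mm, on the ridge and against brush 60's head, and its top rests over slot 0. I'll grip its top lightly, swing it upright about its base, then reinsert it.

Run:
```python
from h import *
go(.5128,-.2528,.275,-.218)
```

```text
pos [0.5761 0.1312 0.2767] yaw -0.081 q6 1.79 open 0.0558 f [ 1.1 -0.3 -0.1] | shift [-31.8 387.9   1.3] turn 0.137 rows 8.0
```

Emit:
{"op": "arm_command", "data": {"increments": "0.4 -4 45 0 0; 0.4 -8 90 0 0; 0.4 -12 135 0 0; 0.4 -16 180 0 0; 0.4 -20 225 0 0"}}

```text
t: 35.55
tool_pos: [0.5364, -0.0987, 0.2772]
orientation: [3.138, -0.136, -0.001]
force: [0.5, -0.5, -0.2]
opening: 0.0562
gripper_force: 0.0
```

Emit:
{"op": "arm_command", "data": {"increments": "0.4 -4 45 0 0; 0.4 -8 90 0 0; 0.4 -10 130 0 0; 0.4 -12 163 0 0; 0.4 -12 163 0 0.137"}}

```text
t: 36.05
tool_pos: [0.5096, -0.2624, 0.2767]
orientation: [3.12, -0.357, -0.003]
force: [-0.5, -0.6, 0.2]
opening: 0.0555
gripper_force: 0.0
```

Emit:
{"op": "arm_command", "data": {"increments": "0.4 0 0 20 0; 0.4 0 0 35 0; 0.4 0 0 35 0; 0.4 0 0 35 0"}}

```text
t: 36.45
tool_pos: [0.5113, -0.2566, 0.242]
orientation: [-3.122, 0.346, 0.003]
force: [0.1, -0.4, -0.9]
opening: 0.0559
gripper_force: 0.0
```

Run:
```python
from h import *
go(.5128,-.2528,.198,-.218)
```

```text
pos [ 0.5113 -0.2566  0.242 ] yaw -0.221 q6 1.24 open 0.0559 f [ 0.1 -0.4 -0.9] | shift [ 0.7 -4.  44. ] turn -0.003 rows 1.0
```

Grip force is 5 N, so the pads allow pivoting.

Emit:
{"op": "arm_command", "data": {"increments": "0.4 1 -4 15 0; 0.4 1 -4 30 0; 0.4 1 -4 40 0; 0.4 1 -4 44 0; 0.4 1 -4 44 0", "grip_force": 5}}

```text
t: 36.95
tool_pos: [0.5134, -0.2523, 0.1974]
orientation: [-3.122, 0.345, 0.003]
force: [0.1, -1.2, 0.2]
opening: 0.0561
gripper_force: 0.0
```

Emit:
{"op": "arm_command", "data": {"increments": "0.75 0 0 0 0; 0.75 0 0 0 0; 0.75 0 0 0 0; 0.75 0 0 0 0; 0.75 0 0 0 0"}}

```text
t: 37.45
tool_pos: [0.5141, -0.2528, 0.199]
orientation: [3.122, -0.345, 0.001]
force: [0.7, 0.1, 0.2]
opening: 0.0361
gripper_force: 5.0
```

Emit:
{"op": "arm_command", "data": {"increments": "0.75 8 0 -3 0; 0.75 16 0 -5.5 0; 0.75 23 0 -7 0; 0.75 29 0 -8 0; 0.75 29 0 -8 0"}}

```text
t: 37.95
tool_pos: [0.5432, -0.2592, 0.2068]
orientation: [3.123, -0.345, 0.001]
force: [0.1, -0.5, -0.4]
opening: 0.036
gripper_force: 5.0
```

```bash
python3 - <<'E'
from h import *
print(robot.read_state()["force"])
E
sed -i 's/^wood(a,370.*$/hs=cv2.cvtColor(c,cv2.COLOR_BGR2HSV)/' seg.py; echo
```

```text
[ 0.086152   -0.45895913 -0.36729182]
```

Emit:
{"op": "arm_command", "data": {"increments": "0.75 5 0 -0.5 0; 0.75 10 0 -1 0; 0.75 13 0 -1 0; 0.75 13 0 -1 0"}}

```text
t: 38.35
tool_pos: [0.5553, -0.2619, 0.2076]
orientation: [3.123, -0.345, 0.0]
force: [0.4, 0.7, -0.2]
opening: 0.0364
gripper_force: 5.0
```

Run:
```python
from h import *
go(.5431,-.2595,.198,-.218)
c=robot.read_camera("scene"); cv2.imwrite("pics/s11.png",c)
# expected scene outline of the brush if upright in the grip
s=robot.read_state(); p=s["tool_pos"]; yw=-.218
for dz in(.105,):
  for lab,(x,y,z) in dict(topL=(.007,-.018,.112),topR=(.007,.018,.112),ferR=(.009,.026,.056),ferrB=(.009,.026,.033),botR=(.009,.026,0)).items():
    w=[p[0]+x*np.cos(yw)-y*np.sin(yw),p[1]+x*np.sin(yw)+y*np.cos(yw),p[2]-.006-dz+z]; print(lab,proj("scene",[w]).round(1)[0])
# rows of the grey-blue ferrule & bristle colours along columns near its right part
hs=cv2.cvtColor(c,cv2.COLOR_BGR2HSV)
for col in(204,208,212,216,218,220): print(col,[(r,*hs[r,col]) for r in range(138,196,3)])
```

```text
pos [ 0.5553 -0.2619  0.2076] yaw -0.22 q6 1.27 open 0.0364 f [ 0.4  0.7 -0.2] | shift [-12.4   0.3   9.6] turn -0.002 rows 1.0
topL [196.1 145.2]
topR [210.5 147.2]
ferR [215.7 169.7]
ferrB [216.7 178.2]
botR [218.  190.1]
204 [(138, np.uint8(15), np.uint8(163), np.uint8(150)), (141, np.uint8(15), np.uint8(154), np.uint8(157)), (144, np.uint8(19), np.uint8(121), np.uint8(190)), (147, np.uint8(16), np.uint8(125), np.uint8(145)), (150, np.uint8(16), np.uint8(130), np.uint8(114)), (153, np.uint8(15), np.uint8(128), np.uint8(173)), (156, np.uint8(15), np.uint8(129), np.uint8(170)), (159, np.uint8(17), np.uint8(119), np.uint8(191)), (162, np.uint8(18), np.uint8(122), np.uint8(178)), (165, np.uint8(16), np.uint8(131), np.uint8(144)), (168, np.uint8(15), np.uint8(103), np.uint8(99)), (171, np.uint8(10), np.uint8(27), np.uint8(115)), (174, np.uint8(16), np.uint8(112), np.uint8(139)), (177, np.uint8(18), np.uint8(119), np.uint8(212)), (180, np.uint8(16), np.uint8(127), np.uint8(148)), (183, np.uint8(16), np.uint8(135), np.uint8(140)), (186, np.uint8(12), np.uint8(28), np.uint8(120)), (189, n
[... 4493 characters left out ...]
, np.uint8(16), np.uint8(131), np.uint8(165)), (159, np.uint8(17), np.uint8(132), np.uint8(154)), (162, np.uint8(16), np.uint8(129), np.uint8(152)), (165, np.uint8(13), np.uint8(130), np.uint8(137)), (168, np.uint8(8), np.uint8(26), np.uint8(147)), (171, np.uint8(10), np.uint8(29), np.uint8(131)), (174, np.uint8(15), np.uint8(94), np.uint8(138)), (177, np.uint8(16), np.uint8(152), np.uint8(173)), (180, np.uint8(16), np.uint8(154), np.uint8(172)), (183, np.uint8(16), np.uint8(150), np.uint8(173)), (186, np.uint8(15), np.uint8(128), np.uint8(149)), (189, np.uint8(161), np.uint8(73), np.uint8(28)), (192, np.uint8(6), np.uint8(51), np.uint8(25)), (195, np.uint8(165), np.uint8(46), np.uint8(22))]
```

Emit:
{"op": "arm_command", "data": {"increments": "0.75 0 0 -8 0; 0.75 0 0 -16 0; 0.75 -6 0 -16 0; 0.75 -12.5 0 -16 0; 0.75 -12.5 0 -16 0"}}

```text
t: 38.9
tool_pos: [0.5418, -0.2589, 0.2235]
orientation: [-3.122, 0.346, 0.001]
force: [-0.7, 0.4, -1.2]
opening: 0.0362
gripper_force: 5.0
```

```bash
cat > tilt.py <<'E'
from h import *
s=robot.read_state(); p=s["tool_pos"]; go(.5431,-.2595,.17,-.218)
c=robot.read_camera("scene"); cv2.imwrite("pics/s_now.png",c); yw=-.218
hs=cv2.cvtColor(c,cv2.COLOR_BGR2HSV).astype(int)
def edge(z):   # predicted scene px of the front right edge, 4 mm in, at brush height z
    x,y=.009,.021; return proj("scene",[[p[0]+x*np.cos(yw)-y*np.sin(yw),p[1]+x*np.sin(yw)+y*np.cos(yw),p[2]-.006-.105+z]])[0].round(1)
print("ferrule top/bottom, bristle end predicted",edge(.056),edge(.033),edge(0))
u=int(round(edge(.04)[0]))
for col in(u,u+2):
    print(col,"".join("g" if hs[r,col,1]<60 and hs[r,col,2]>80 else "k" if hs[r,col,2]<=80 else "w" for r in range(150,205)),"from row 150")
for r in(170,172,174,178,180,182): print(r,"".join("g" if hs[r,q,1]<60 and hs[r,q,2]>80 else "k" if hs[r,q,2]<=80 else "w" for q in range(185,235)),"from col 185")
E
python3 tilt.py
```

```text
pos [ 0.5418 -0.2589  0.2235] yaw -0.22 q6 1.26 open 0.0362 f [-0.7  0.4 -1.2] | shift [ 1.5  0.3 53.5] turn -0.002 rows 2.0
ferrule top/bottom, bristle end predicted [215.6 160.7] [216.5 169.3] [217.8 181.4]
216 wwwwwwwwwwgggggggwwwwwwwwwwwwwkgggggggggkkkkkkkkkkkkkgg from row 150
218 wwwwwwwwgggggggggwwwwwwwwwwwwwgkkkgggkkkkkkkkkkkkkkkkgg from row 150
170 wwwwwwwwwwwwwwwwwwwwwwwwwwwwwwwwwwwwwwwgggggggggkk from col 185
172 wwwwwwwwwwwwwwwwwwwwwwwwwwwwwwwwwwwwwwwgggggggkkkk from col 185
174 wwwwwwwwwwwwwwwwwwwwwwwwwwwwwwwwwwwwwwwwggggkkkkkk from col 185
178 wwwwwwwwwwwwwwwwwwwwwwwwwwwwwwwwwwwwwwwgggkkkkkkkk from col 185
180 wwwwwwwwwwwgwwwwwwwwwwwwwwwwwwgkggwwwggkkkkkkkkkkk from col 185
182 wwwwwwwwwgggggggwwwwwwwwwwwwggggkkkkkkkkkkkkkkkkkk from col 185
```

Emit:
{"op": "arm_command", "data": {"increments": "0.75 0.7 0 6 0; 0.75 0.7 0 12 0; 0.75 0.7 0 12 0; 0.75 0.7 0 12 0"}}

```text
t: 39.35
tool_pos: [0.5432, -0.2591, 0.211]
orientation: [-3.122, 0.345, 0.002]
force: [-0.4, -0.6, 1.5]
opening: 0.0358
gripper_force: 5.0
```

Emit:
{"op": "arm_command", "data": {"increments": "0.75 0 0 5 0; 0.75 0 0 10 0; 0.75 0 0 10 0; 0.75 0 0 10 0; 0.75 0 0 10 0"}}

```text
t: 39.85
tool_pos: [0.5435, -0.2592, 0.2016]
orientation: [-3.123, 0.345, -0.0]
force: [0.3, -0.5, 1.4]
opening: 0.0359
gripper_force: 5.0
```

```bash
python3 tilt.py; python3 -c "
from h import *
f=[]
for i in range(4): robot.read_camera('top'); f.append(robot.read_state()['force'])
print(np.mean(f,0))"
```

```text
pos [ 0.5435 -0.2592  0.2016] yaw -0.22 q6 1.26 open 0.0359 f [ 0.3 -0.5  1.4] | shift [-0.3  0.4 31.6] turn -0.002 rows 1.0
ferrule top/bottom, bristle end predicted [216.2 169.3] [217.1 177.8] [218.4 189.6]
217 gggggggwwwwwwwwwwgggggggwwwwwwwwwwwwwggggggggkkkkkkkkgg from row 150
219 gggggwwwwwwwwwwggggggggggwwwwwwwwwwwwkkkggkkkkkkkkkkkgg from row 150
170 wwwwwwwwwwwwwwwwwwwwwwwwwwwwggggggggggwwwwwwgggggg from col 185
172 wwwwwwwwwwwwwwwwwwwwgwwwwwwwgggggggggwwggggggggggg from col 185
174 wwwwwwwwwwwwwwwwwwwwwwwwwwwwwwwwwgggwwwggggggggggk from col 185
178 wwwwwwwwwwwwwwwwwwwwwwwwwwwwwwwwwwwwwwwgggggggkkkk from col 185
180 wwwwwwwwwwwwwwwwwwwwwwwwwwwwwwwwwwwwwwwwggggkkkkkk from col 185
182 wwwwwwwwwwwwwwwwwwwwwwwwwwwwwwwwwwwwwwwwgggkkkkkkk from col 185
[0.4125634  0.89142539 1.39246208]
```

The base seems to sit about 12 mm toward −x of the grip, so I swung it a little too far. I'll lift, shift back by 12 mm and lower the base into the mouth.

Emit:
{"op": "arm_command", "data": {"increments": "0.75 0 0 -12 0; 0.75 0 0 -23 0; 0.75 6 0 -23 0; 0.75 12 0 -23 0; 0.75 12 0 -23 0"}}

```text
t: 40.6
tool_pos: [0.5557, -0.262, 0.2243]
orientation: [-3.123, 0.345, 0.0]
force: [-0.3, 0.3, -0.7]
opening: 0.0361
gripper_force: 5.0
```

Emit:
{"op": "arm_command", "data": {"increments": "0.75 0 0 6 0; 0.75 0 0 12 0; 0.75 0 0 18 0; 0.75 0 0 18 0; 0.75 0 0 18 0"}}

```text
t: 41.1
tool_pos: [0.5547, -0.2617, 0.2061]
orientation: [-3.122, 0.345, 0.002]
force: [-0.0, 0.7, -1.0]
opening: 0.0361
gripper_force: 5.0
```

```bash
python3 tilt.py; python3 -c "
from h import *
f=[]
for i in range(4): robot.read_camera('top'); f.append(robot.read_state()['force'])
print(np.mean(f,0))"
```

```text
pos [ 0.5547 -0.2617  0.2061] yaw -0.22 q6 1.27 open 0.0361 f [-0.   0.7 -1. ] | shift [-11.7   0.4  36.1] turn -0.002 rows 1.0
ferrule top/bottom, bristle end predicted [213.9 169.8] [214.9 178.4] [216.2 190.3]
215 gggwgggwwwwwwwwwwggggggggwwwwwwwggggggggggkkkkkkkkkkkgg from row 150
217 gggggwwwwwwwwwwggggggggggwwwwwwwwwwgggggkkkkkkkkkkkkkgg from row 150
170 wwwwwwwwwwwwwwwwwwgggwwwwwwwggggggggwwwggggggggggk from col 185
172 wwwwwwwwwwwwwwwwwwgggwwwwwwwggggggggwwgggggggggkkk from col 185
174 wwwwwwwwwwwwwwwwwwwwwwwwwwwwggggggwwwgggggggggkkkk from col 185
178 wwwwwwwwwwwwwwwwwwwwwwwwwwwwwwwwwwwwwgggggkkkkkkkk from col 185
180 wwwwwwwwwwwwwwwwwwwwwwwwwwwwwwwwwwwwwwggkkkkkkkkkk from col 185
182 wwwwwwwwwwggwwwwwwwwwwwwwwwwwgggwwwwwwwkkkkkkkkkkk from col 185
[-0.59922558  0.32820166 -0.43933899]
```

Free now: no force, and the bristles are entering the slot. I'll continue down while bringing the top back over the slot.

Emit:
{"op": "arm_command", "data": {"increments": "0.75 -3 0 4 0; 0.75 -6 0 8 0; 0.75 -8 0 11 0; 0.75 -8 0 11 0; 0.75 -8 0 11 0"}}

```text
t: 41.85
tool_pos: [0.5471, -0.2601, 0.1955]
orientation: [-3.122, 0.345, 0.001]
force: [0.2, -0.1, -0.8]
opening: 0.0361
gripper_force: 5.0
```

Emit:
{"op": "arm_command", "data": {"increments": "0.75 -2 0 4 0; 0.75 -4 0 9 0; 0.75 -4 0 13 0; 0.75 -4 0 13 0; 0.75 -4 0 13 0"}}

```text
t: 42.35
tool_pos: [0.5432, -0.2592, 0.1823]
orientation: [-3.122, 0.345, 0.001]
force: [-0.5, 0.0, -0.8]
opening: 0.036
gripper_force: 5.0
```

```bash
python3 tilt.py; python3 -c "
from h import *
f=[]
for i in range(4): robot.read_camera('top'); f.append(robot.read_state()['force'])
print(np.mean(f,0))"
```

```text
pos [ 0.5432 -0.2592  0.1823] yaw -0.22 q6 1.26 open 0.036 f [-0.5  0.  -0.8] | shift [ 0.   0.3 12.3] turn -0.002 rows 1.0
ferrule top/bottom, bristle end predicted [217.  176.3] [217.9 184.6] [219.2 196.2]
218 ggggggggggggggwwwwwwwwwwggggggggwwwgggkkkkkkkkkkkkkkkgg from row 150
220 ggggggggggggwwwwwwwwwwggggggggggwwwgkkkkkkkkkkkkkkkkkkg from row 150
170 wwwwwwwwwwwwwwwwwwwwwwwwwwwwwwwwwwwwwwwgggggggggkk from col 185
172 wwwwwwwwwwwwwwwwwwwwwwwwwwwwwwwwwwwggggggggggggkkk from col 185
174 wwwwwwwwwwwwwwwwwwwwwwwwwwwwggwwwggggggggggggkkkkk from col 185
178 wwwwwwwwwwwwwwwwwwwwwwwwwwwwwgggggggggggggkkkkkkkk from col 185
180 wwwwwwwwwwwgwwwwwwwwwwwwwwwwwggggggggwggkkkkkkkkkk from col 185
182 wwwwwwwwwwgggwwwwwwwwwwwwwwwggggwwwwwwwkkkkkkkkkkk from col 185
[-0.0984849   0.0093787  -0.95167731]
```

Emit:
{"op": "arm_command", "data": {"increments": "0.75 0 0 4 0; 0.75 0 0 8 0; 0.75 0 0 12 0; 0.75 0 0 12 0; 0.75 0 0 12 0"}}

```text
t: 43.1
tool_pos: [0.5432, -0.2591, 0.1703]
orientation: [-3.122, 0.345, 0.001]
force: [-0.6, -0.2, -0.9]
opening: 0.0361
gripper_force: 5.0
```

Emit:
{"op": "arm_command", "data": {"increments": "0.75 0 0 3 0; 0.75 0 0 6 0; 0.75 0 0 6 0; 0.75 0 0 6 0; 0.75 0 0 6 0"}}

```text
t: 43.6
tool_pos: [0.5434, -0.2593, 0.1648]
orientation: [3.123, -0.345, 0.0]
force: [-0.9, 0.3, 0.7]
opening: 0.0361
gripper_force: 5.0
```

```bash
python3 tilt.py; python3 -c "
from h import *
f=[]
for i in range(4): robot.read_camera('top'); f.append(robot.read_state()['force'])
print(np.mean(f,0))"
```

```text
pos [ 0.5434 -0.2593  0.1648] yaw -0.22 q6 1.26 open 0.0361 f [-0.9  0.3  0.7] | shift [-0.3  0.3 -5.2] turn -0.002 rows 1.0
ferrule top/bottom, bristle end predicted [217.6 182.7] [218.5 190.9] [219.8 202.2]
218 gggggggggggggggggggggwwwwwwwwwwggggggggggkkkkkkkkkkkkgg from row 150
220 gggggggggggggggggggwwwwwwwgwgggggggggggkkkkkkkkkkkkkkkg from row 150
170 wwwwwwwwwwwwwwwwwwwwwwwwwwwwwwwwwgwwwwwggggggggggg from col 185
172 wwwwwwwwwwwwwwwwwwwwwwwwwwwwwwwwwwwwwwwggggggggggk from col 185
174 wwwwwwwwwwwwwwwwwwwwwwwwwwwwwwwwwwwwwwggggggggggkk from col 185
178 wwwwwwwwwwwwwwwwwwwwwwwwwwwwwwwwwwwgggggggggkkkkkk from col 185
180 wwwwwwwwwwwwwwwwwwwwwwwwwwwwwwwwwwgggggggggkkkkkkk from col 185
182 wwwwwwwwwwwwwwwwwwwwwwwwwwwwwggggggggggggkkkkkkkkk from col 185
[-0.23127628  0.48626879  0.84674217]
```

Seated: no bristles show, and the force turned positive at floor depth. Release and check.

Emit:
{"op": "arm_command", "data": {"increments": "0.6 0 0 0 0; 0.4 0 0 0 0; 0.4 0 0 0 0; 0.4 0 0 -2 0; 0.4 0 0 -5 0"}}

```text
t: 44.35
tool_pos: [0.5432, -0.2592, 0.1696]
orientation: [-3.122, 0.345, 0.001]
force: [-0.4, 0.1, -0.6]
opening: 0.0556
gripper_force: 0.0
```

Emit:
{"op": "arm_command", "data": {"increments": "0.4 0 0 -20 0; 0.4 0 0 -50 0; 0.4 0 0 -90 0; 0.4 0 0 -100 0; 0.4 0 0 -100 0"}}

```text
t: 44.85
tool_pos: [0.5446, -0.26, 0.2728]
orientation: [3.12, -0.345, 0.008]
force: [0.2, -0.7, -0.1]
opening: 0.0559
gripper_force: 0.0
```

Emit:
{"op": "arm_command", "data": {"increments": "0.6 -10 -40 0 0; 0.8 -20 -80 0 0; 1 -30 -125 0 0; 1 -40 -170 0 0; 1 -50 -215 0 0"}}

```text
t: 45.35
tool_pos: [0.5404, -0.0368, 0.2674]
orientation: [-3.122, 0.346, 0.004]
force: [-0.1, -0.7, -0.8]
opening: 0.0205
gripper_force: 0.0
```

Emit:
{"op": "arm_command", "data": {"increments": "1 0 -45 0 0; 1 0 -90 0 0; 1 0 -130 0 0; 1 0 -170 0 0; 1 0 -170 0 0"}}

```text
t: 45.85
tool_pos: [0.5779, 0.1319, 0.267]
orientation: [-3.123, 0.338, 0.005]
force: [-0.4, -0.1, -0.0]
opening: 0.0005
gripper_force: 0.0
```

```bash
cat > chk.py <<'E'
from h import *
a=robot.read_camera("top");c=robot.read_camera("scene");cv2.imwrite("pics/t_end.png",a);cv2.imwrite("pics/s_end.png",c)
hs=cv2.cvtColor(a,cv2.COLOR_BGR2HSV); x,y,w,h=385,205,58,95; r=hs[y:y+h,x:x+w]
m=((r[...,0]>8)&(r[...,0]<28)&(r[...,1]>60)&(r[...,2]>180)).astype(np.uint8)
k,l,s,ce=cv2.connectedComponentsWithStats(m,connectivity=8)
for i in range(1,k):
    if s[i,4]>40: print("top-bright",(ce[i]+[x,y]).round(1),s[i,2:])
# pointer and band in the scene picture
q=cv2.cvtColor(c,cv2.COLOR_BGR2HSV)[195:250,180:245]
def line(m,n):
    p=np.argwhere(m)
    if len(p)>3: print(n,len(p),"cols",p[:,1].min()+180,p[:,1].max()+180,"mean (%.1f,%.1f)"%(p[:,1].mean()+180,p[:,0].mean()+195),"row at col 205: %.1f"%(np.polyval(np.polyfit(p[:,1]+180,p[:,0]+195,1),205)))
line(((q[...,0]<6)|(q[...,0]>174))&(q[...,1]>140)&(q[...,2]>90),"red")
line((q[...,0]>45)&(q[...,0]<80)&(q[...,1]>90),"green")
# weight: compare with t7 (standing on the mat)
b=cv2.imread("pics/t7.png"); print("mat diff t7",np.abs(a[255:295,255:300].astype(int)-b[255:295,255:300]).mean().round(2))
g=(hs[...,0]>15)&(hs[...,0]<28)&(hs[...,1]>165)&(hs[...,2]>140); p=np.argwhere(g[240:310,235:320]); print("brass px",len(p),(p.mean(0)[::-1]+[235,240]).round(1) if len(p) else "")
go(.4432,.2458,.15)
E
python3 chk.py
```

```text
top-bright [422.8 221.3] [ 19  10 113]
top-bright [419.5 235.6] [ 18  10 109]
top-bright [418.1 247.3] [ 17  10 109]
top-bright [415.1 261.9] [ 17   9 101]
top-bright [411.5 275.9] [18 10 99]
top-bright [410.3 290. ] [17  9 80]
red 56 cols 187 211 mean (197.1,216.7) row at col 205: 218.7
green 28 cols 196 223 mean (213.9,217.9) row at col 205: 213.4
mat diff t7 2.24
brass px 321 [274.9 275.6]
pos [0.5778 0.1281 0.2673] yaw -0.218 q6 1.92 open 0.0003 f [-0.1  0.3 -1. ] | shift [-156.5  -85.9  117.7] turn 0 rows 5.0
```

```bash
cat > ptr.py <<'E'
from h import *
c=robot.read_camera("scene"); q=c[:,:,:].astype(float)
red=q[...,2]-np.maximum(q[...,1],q[...,0]); gr=q[...,1]-np.maximum(q[...,2],q[...,0])
for n,m,A in(("red",red,range(196,213,2)),("green",gr,range(198,226,2))):
    o=[]
    for u in A:
        v=np.arange(205,230); w=np.clip(m[205:230,u]-25,0,None)
        if w.sum()>15:o.append((u,round((w*v).sum()/w.sum(),1)))
    print(n,o)
E
python3 ptr.py
```

```text
red [(196, np.float64(217.2)), (198, np.float64(217.5)), (200, np.float64(217.7)), (202, np.float64(218.2)), (204, np.float64(218.5)), (206, np.float64(218.9)), (208, np.float64(219.3)), (210, np.float64(219.5))]
green [(204, np.float64(217.0)), (206, np.float64(217.0)), (208, np.float64(217.0)), (210, np.float64(218.0)), (212, np.float64(218.0)), (214, np.float64(218.5)), (216, np.float64(219.4)), (218, np.float64(219.5)), (220, np.float64(219.5)), (222, np.float64(220.5))]
```

Run:
```python
from h import *
def row(q,us,k=1,x0=0,y0=0):
    q=q.astype(float); red=q[...,2]-np.maximum(q[...,1],q[...,0]); P=[]
    for u in us:
        i=int(round((u-x0+.5)*k-.5)); v=np.arange(q.shape[0]); r=(v+.5)/k-.5+y0; w=np.clip(red[:,i]-25,0,None)*((r>205)&(r<230) if True else 1)
        if w.sum()>15:P.append((w*r).sum()/w.sum())
    return np.mean(P)
us=range(200,210,2)
r40=row(cv2.imread("pics/scene0.png"),us)
r10=row(cv2.imread("pics/s2.png"),us,4,170,125)
rn=row(robot.read_camera("scene"),us); print(r40,r10,rn,"pan mm",10.2+(rn-r10)/(r40-r10)*29.8)
```

```text
222.0038873330928 211.16053909098272 218.5244140614434 pan mm 30.437611964496423
```

The pan sits at about 30 mm (in the band), all six brushes are at their slot positions, and the weight is on the mat. Now I'll locate the key from both views.

Run:
```python
from h import *
a=cv2.imread("pics/t_end.png");c=robot.read_camera("scene")
def g(im,x,y,w,h):
    s=cv2.cvtColor(im,cv2.COLOR_BGR2HSV)[y:y+h,x:x+w]; m=((s[...,0]>45)&(s[...,0]<75)&(s[...,1]>100)&(s[...,2]>60)).astype(np.uint8)
    k,l,st,ce=cv2.connectedComponentsWithStats(m); i=1+st[1:,4].argmax(); 
    v=s[l==i][:,2]; print(st[i]+[x,y,0,0,0],ce[i]+[x,y],np.percentile(v,[5,50,95]))
    mm=(l==i)&(s[...,2]>np.percentile(v,50)*.9); p=np.argwhere(mm)[:,::-1]; return p.mean(0)+[x,y]
t=g(a,170,255,60,50); s=g(c,380,170,70,60); print(t,s,tri(s,t))
for z in(.03,.035,.04,.045,.05): print(z,at_z("top",*t,z),proj("scene",[at_z("top",*t,z)]))
```

```text
[188 268  11  16 131] [193.41221374 276.18320611] [147.5 172.  177. ]
[403 197  15   6  66] [410.10606061 199.51515152] [ 68.   99.5 142. ]
[193.55371901 276.32231405] [410.75       199.22727273] (array([0.44225591, 0.25786044, 0.01062938]), np.float64(0.0053247251185994035))
0.03 [0.44313569 0.25509727 0.03      ] [[411.73328878 193.12739806]]
0.035 [0.44333147 0.25367052 0.035     ] [[411.46523238 191.5635499 ]]
0.04 [0.44352724 0.25224376 0.04      ] [[411.19593201 189.99244431]]
0.045 [0.44372301 0.25081701 0.045     ] [[410.92537897 188.41403065]]
0.05 [0.44391879 0.24939026 0.05      ] [[410.6535645 186.8282578]]
```

Run:
```python
from h import *
go(.4428,.249,.09)
```

```text
pos [0.5783 0.1262 0.2687] yaw -0.221 q6 1.92 open 0.0007 f [ 0.2 -1.   0. ] | shift [-158.9  -90.2  178.8] turn 0 rows 6.0
```

Emit:
{"op": "arm_command", "data": {"increments": "1 -40 -22 0 0; 1 -80 -45 0 0; 1 -120 -68 0 0; 1 -159 -90 10 0; 1 -159 -90 50 0"}}

```text
t: 46.6
tool_pos: [0.443, 0.2531, 0.2242]
orientation: [-3.117, 0.341, -0.011]
force: [1.7, 0.1, -0.2]
opening: 0.0004
gripper_force: 0.0
```

Emit:
{"op": "arm_command", "data": {"increments": "1 0 0 40 0; 1 0 0 80 0; 1 0 0 115 0; 1 0 0 128 0; 1 0 0 128 0"}}

```text
t: 47.1
tool_pos: [0.4419, 0.2484, 0.0897]
orientation: [3.12, -0.347, -0.006]
force: [0.5, 0.1, 0.9]
opening: 0.0002
gripper_force: 0.0
```

```bash
python3 - <<'E'
from h import *
go(.4428,.249,.06)
E
python3 chk.py | grep -E "mat|brass"; python3 ptr.py|head -1
```

```text
pos [0.4419 0.2484 0.0897] yaw -0.222 q6 2.2 open 0.0002 f [0.5 0.1 0.9] | shift [ 0.9 -0.9 29.7] turn 0 rows 1.0
mat diff t7 3.14
brass px 360 [274.1 276.2]
red [(196, np.float64(217.2)), (198, np.float64(217.5)), (200, np.float64(217.7)), (202, np.float64(218.2)), (204, np.float64(218.5)), (206, np.float64(218.9)), (208, np.float64(219.3)), (210, np.float64(219.5))]
```

Emit:
{"op": "arm_command", "data": {"increments": "1 0 0 10 0; 1 0 0 18 0; 1 0 0 25 0; 1 0 0 30 0; 1 0 0 30 0"}}

```text
t: 47.75
tool_pos: [0.4423, 0.2496, 0.0604]
orientation: [3.122, -0.345, -0.003]
force: [-0.7, 0.2, 1.0]
opening: 0.0007
gripper_force: 0.0
```

Emit:
{"op": "arm_command", "data": {"increments": "1 0 0 2 0; 1 0 0 4 0; 1 0 0 6 0; 1 0 0 6 0"}}

```text
t: 48.15
tool_pos: [0.4431, 0.2498, 0.0554]
orientation: [3.122, -0.345, -0.0]
force: [0.4, 0.0, -0.2]
opening: 0.0005
gripper_force: 0.0
```

Emit:
{"op": "arm_command", "data": {"increments": "1 0 0 2 0; 1 0 0 4 0; 1 0 0 4 0"}}

```text
t: 48.45
tool_pos: [0.443, 0.2498, 0.0513]
orientation: [3.122, -0.345, -0.001]
force: [-0.1, -0.0, -0.2]
opening: 0.0001
gripper_force: 0.0
```

Emit:
{"op": "arm_command", "data": {"increments": "1 0 0 1.5 0; 1 0 0 3 0; 1 0 0 3 0"}}

```text
t: 48.75
tool_pos: [0.443, 0.2498, 0.0484]
orientation: [3.122, -0.345, -0.001]
force: [-0.2, 0.5, -0.2]
opening: 0.0004
gripper_force: 0.0
```

Emit:
{"op": "arm_command", "data": {"increments": "1 0 0 1 0; 1 0 0 2 0; 1 0 0 2 0"}}

```text
t: 49.05
tool_pos: [0.4433, 0.2499, 0.0467]
orientation: [-3.122, 0.345, -0.0]
force: [0.2, 0.6, 1.2]
opening: 0.0006
gripper_force: 0.6
```

Contact at about TCP 0.047. Press on.

Emit:
{"op": "arm_command", "data": {"increments": "1 0 0 1.5 0; 1 0 0 3 0; 1 0 0 3 0"}}

```text
t: 49.35
tool_pos: [0.4434, 0.25, 0.0437]
orientation: [-3.122, 0.345, -0.001]
force: [1.1, 0.1, 2.4]
opening: 0.0005
gripper_force: 1.3
```

Emit:
{"op": "arm_command", "data": {"increments": "1 0 0 1 0; 1 0 0 2 0; 1 0 0 2 0; 1 0 0 2 0"}}

```text
t: 49.75
tool_pos: [0.4434, 0.25, 0.0418]
orientation: [-3.122, 0.345, -0.0]
force: [-1.0, -0.7, 3.8]
opening: 0.0004
gripper_force: 1.8
```

Emit:
{"op": "arm_command", "data": {"increments": "1 0 0 1 0; 1 0 0 2 0; 1 0 0 2 0; 1 0 0 2 0"}}

```text
t: 50.15
tool_pos: [0.4435, 0.25, 0.041]
orientation: [-3.123, 0.345, -0.0]
force: [-6.9, -3.4, 18.3]
opening: 0.0006
gripper_force: 8.8
```

Emit:
{"op": "arm_command", "data": {"increments": "1 0 0 -5 0; 1 0 0 -15 0; 1 0 0 -50 0; 1 0 0 -95 0; 1 0 0 -140 0"}}

```text
t: 50.65
tool_pos: [0.4422, 0.2494, 0.1805]
orientation: [3.121, -0.345, -0.003]
force: [0.8, 0.8, 0.1]
opening: 0.0007
gripper_force: 0.0
```

Emit:
{"op": "arm_command", "data": {"increments": "1 0 -30 -20 0; 1 0 -60 -40 0; 1 0 -90 -40 0; 1 0 -90 -40 0; 1 0 -90 -40 0"}}

```text
t: 51.15
tool_pos: [0.4623, 0.3377, 0.2191]
orientation: [3.122, -0.343, -0.002]
force: [-0.4, -0.1, -0.4]
opening: 0.0004
gripper_force: 0.0
```

```bash
python3 chk.py; python3 ptr.py|head -1
```

```text
top-bright [422.7 221.3] [ 20  10 121]
top-bright [419.4 235.5] [ 18  10 118]
top-bright [417.8 247.3] [ 19  10 120]
top-bright [414.5 261.8] [ 20  10 113]
top-bright [411.3 275.9] [ 19  10 107]
top-bright [409.6 289.4] [ 18  11 101]
red 56 cols 187 211 mean (197.1,216.7) row at col 205: 218.7
green 29 cols 204 223 mean (214.9,218.0) row at col 205: 218.2
mat diff t7 3.83
brass px 394 [272.3 276.9]
pos [0.4624 0.3368 0.2189] yaw -0.22 q6 2.33 open 0.0005 f [-0.1 -0.  -0.1] | shift [ 1.3 92.9 69.1] turn 0 rows 3.0
red [(196, np.float64(217.2)), (198, np.float64(217.5)), (200, np.float64(217.7)), (202, np.float64(218.2)), (204, np.float64(218.5)), (206, np.float64(218.9)), (208, np.float64(219.3)), (210, np.float64(219.5))]
```

Run:
```python
from h import *
a=robot.read_camera("top");b=cv2.imread("pics/t7.png");c=robot.read_camera("scene");d=cv2.imread("pics/s7.png")
u,v=[int(i) for i in proj("top",[[.4535,.0585,.04]])[0]]; print(u,v)
T=b[v-16:v+17,u-16:u+17]; r=cv2.matchTemplate(a[v-50:v+51,u-50:u+51],T,cv2.TM_CCOEFF_NORMED); print(cv2.minMaxLoc(r),"expect (34,34)")
u,v=[int(i) for i in proj("scene",[[.4535,.0585,.05]])[0]]
T=d[v-12:v+13,u-10:u+11]; r=cv2.matchTemplate(c[v-40:v+41,u-40:u+41],T,cv2.TM_CCOEFF_NORMED); print(cv2.minMaxLoc(r),"expect (30,28)")
```

```text
275 273
(-0.1747148483991623, 0.9864290952682495, (10, 33), (34, 34)) expect (34,34)
(-0.3753131926059723, 0.9941778779029846, (41, 11), (30, 28)) expect (30,28)
```

```bash
python3 -c "
from plant import robot
print(robot.close_job())"
```

```text
the job is handed in; nothing more can be done
None
```

The job is done and handed in: the check weight stands on its mat, six brushes are in the caddy with the pointer in the green band at about 30 mm, one spare brush still hangs, and the key was pressed last; the final brush jammed with about 25 N on the tool when first inserted, and I stood it upright and seated it before pressing the key.

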